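# Pack the hinged clamp of a spindle fixture and hold it shut

### The job

This fixture's hinged clamp arm comes down on its own stop before it reaches the one packing plate on the spindle, so it needs more packing: swing the arm up by its cross handle to the open stop and drop more of the loose slotted dark steel plates, one on another, over the spindle's stud, slots in line with the arm, just as many as it takes for the arm's two noses to bite on the stack before the arm reaches its stop. Lower the arm by the handle under control, never letting it drop, and press it down firmly on the stack. Finish holding it so, fingers on the handle and still pressing, so that I can lock it; touch no plate at the end, leave spare plates flat on the table, and leave the other tools and parts where they lie.

Things in the scene. Friction and masses are not known exactly. Their poses are not given: they have to be found in the camera images.
- fixture: Fixed grey painted plate 200 x 100 x 12 mm with a dark bushing and hinge bracket. Origin on the table below the spindle axis; +x horizontal from spindle to hinge (away from the robot), y parallel to the hinge pin, z up. Plate spans x -55 to 145, y +-50 mm; the bracket (80 mm wide, 101 mm high) stands at x 95 to 139 mm. Place and yaw vary.
- clamp_arm: The hinged steel clamp arm, 42 mm wide, 14 mm thick, with a long window through which the spindle's stud passes; a bare round bar, 13 mm thick, carries the handle. Origin at the centre of the hinge pin: 115 mm from the spindle axis along fixture +x, 89 mm above the table. The arm points along its own -x.
- clamp_angle (a joint): Clamp arm angle, rad: 0 = shut on its stop, arm level, pointing from the hinge over the spindle towards the robot; grows as the handle is lifted; 1.66 = open stop, just past upright, where it stays by itself. In between it falls shut by its own weight (about 0.2 Nm at level).
- clamp_handle (a point): Centre of the black cross handle at the arm's end: a barrel 24 mm in diameter, 39 mm long over its flat ends, parallel to the hinge pin and free to revolve on its own axis; 190 mm from the hinge pin, 89 mm above the table when shut, 279 mm when upright. Pinch it from above by its flat ends (fingers closing along fixture y); it then revolves on the arm as the arm swings.
- clamp_nose (a point): Lowest point of the noses, at the arm's middle, with the arm level: 115 mm from the hinge pin; with the arm shut it lies on the spindle axis 78 mm above the table. The two noses, either side of the stud, are cylinders of radius 8 mm parallel to the pin, 13 mm wide, centred 15 mm off the arm's middle.
- spindle: Steel spindle fixed in the bushing: round flange of 42 mm diameter with a stud, 9 mm diameter, rising 38 mm above it. Origin at the centre of the flange's flat top face, z up. Its height varies: with the arm shut the gap from flange top to noses is 11.5 to 27.5 mm.
- plate_1: Loose slotted dark steel plate 60 x 46 x 10 mm, 120 to 200 g, flat on the table; four are alike. Origin: centre of its underside; x along the length, y along the 46 mm width. A slot 14 mm wide along x is open at the +x end and closed 7.5 mm on the -x side of the origin: the origin belongs on the stud's axis, the slot may face either way along the arm.
- plate_2: Loose packing plate, same as plate_1, lying on the table.
- plate_3: Loose packing plate, same as plate_1, lying on the table.
- plate_4: Packing plate, same as plate_1, already lying flat on the spindle's flange with the stud in its slot, slot roughly in line with the arm. One or two more must go on top of it.
- gauge_block: Bystander: grey steel block 22 x 45 x 25 mm, origin under its centre.
- marker: Bystander: dark marker pen with a blue end, 120 mm long, 15 mm thick, lying; origin under its middle.
- bolt_m10: Bystander: lying hexagon bolt 18 x 49 x 16 mm, origin under its middle.
- oil_bottle: Bystander: small standing oil bottle with red nozzle, 43 x 42 x 128 mm, right of and behind the fixture; origin under its centre.
Things that resemble listed ones, but are neither listed nor needed, are in the scene too. What is shaped like the plate_3 but green or turquoise is not meant.

How it is judged:
By the outcome, as a careful person would: the job done as asked, in the order asked, and still so for the second after the job is handed in, while the arm keeps its last pose, push and grip.
It also fails if it takes over 72 s, if anything falls off the work surface, if the arm or the gripper's body presses on something with over 40 N, if the wrist force passes 120 N, or if a joint passes its speed limit or range.

### The arm

A 6-joint arm with a two-finger parallel gripper is mounted at the origin on a cart in front of the work surface, level with it; the furniture and walls round the work are solid. World frame = base frame: x ahead of the robot, y to its left, z up, the work surface at z = 0. Lengths are in m, angles in rad, forces in N, time in s.
With the tool pointing down it reaches from about 0.25 to 0.725 m from the base axis. Payload 9.7 kg.
Tool frame: the origin (TCP) lies midway between the tips of the shut fingers; the grasp point (between the pads) lies 19 mm behind it; z points along the fingers, y is the line along which they close (so a half turn about z gives the same grasp; the last joint's range is limited). The gripper opens to 85 mm and grips with 20 to 120 N. Pads are 22 mm wide; open, the fingers measure 114 mm over their backs; the gripper's body (76 mm by 85 mm) begins 54 mm behind the grasp point. The pads swing forward as they close: fully open they stand 13 mm farther back than shut.
Start: joints at [-1.192, 0.087, 0.176, 1.66, 0, 1.571], TCP at [0.203, -0.511, 0.231] pointing down, gripper open.
Joint ranges: [-3.13, 3.13], [-0.85, 1.81], [-1.15, 1.24], [-2.2, 2.28], [-1.44, 1.52], [-3.14, 3.14]. Speed limits (rad/s): [2.22, 2.22, 2.57, 3.14, 3.14, 3.14].

### API

Orientations are given as a 3x3 rotation matrix whose columns are the frame's x, y, z axes.
In Python, from rig import * gives the robot as it stands. The module is installed in compiled form; this text tells all that it offers.
- The arm moves only by the tool move_arm, never from a script. Its argument "plan" is a list of rows, each an object of numbers: "claw": the finger opening in m, from 0 to 0.0854; "x", "y", "z": the shift along the tool's x, y, z in m; "rx", "ry", "rz": the turn, a rotation vector about the tool's x, y, z in degrees. A call has exactly 8 rows; each row shifts and turns the commanded pose from where the row before left it, along the tool's axes as they then stand; what a row does not reach is not made up. A row lasts 1/12 s, in which the tool goes at most 41.7 mm and 7.16 degrees, less where a joint would pass 70% of its speed; a pose out of reach is approached as far as the arm can. A call with a gripper value outside its range is refused whole. The fingers move at their own pace and stop on an object; "grip_force" is the grip in N (left out, the last holds). Time passes only in rows, so rows that do not move let the fingers close, or fill a call up. It gives the time, the measured TCP pose, the force, the opening and the grip force at its end, in the units of the state.
- state(): the state, without advancing time (a new reading comes with each control period).
- read_camera(name): name is "scene" or "top" or "wrist"; returns (picture, depth): 384x512x3 uint8, red, green, blue; 384x512 float32, m along the optical axis (not along the pixel's ray), 0 where there is no reading.
- camera_info(name): a dict with "fx", "fy", "cx", "cy" (pixels), "D" ([k1, k2, p1, p2, k3] as OpenCV has them; the pictures are not rectified), "position" and "rotation" of the camera in the world. Camera axes: x right, y up, looking along -z (the intrinsics and any distortion apply to the point x, -y, -z); pixel columns grow to the right and rows downward; lengths in m; the calibration is good to about 2 mm. A picture is of the moment at which its call begins: read the wrist's pose just before it. camera_info takes no time and is no camera call; for the wrist camera it gives the pose at the moment of the call.
- finish_job(): hands the job in; it is judged then, once.
Trained networks look in the newest picture that a camera, given by its name, has taken for a name from the list of things; names that differ only in an ending like _2 or _b are one class to them, and where a whole thing is asked for, a point or a joint stands for the part that bears it (a point fixed in the world has none). Each returns a list of dicts, best first, with "confidence" (0 to 1); they miss things now and then, are a little off and sometimes report something else, mostly with a low value. They report only what shows in the picture. A call takes as long as a camera call. They do not tell look-alikes from the thing itself.
- search_frame(query, camera): "xyz" ([x, y, z] in m, in world coordinates, good to about 4 mm: the middle of the surface that is visible of it).
- trace(query, camera): "pixels" (384x512 bool, what is visible of it).
- pinpoint(query, camera): "xyz" ([x, y, z] in m, in world coordinates, good to about 4 mm: a listed point, or the origin of a listed thing).
The state is a dict: "clock": time; "joint_positions": joint angles; "joint_velocities": joint speeds; "tau": joint torques, N m; "tcp_pos": TCP position; "orientation": TCP orientation; "wrist_force": force on the tool from outside, world axes, zero at the start; "torque": the same for the moment, N m; "width": opening from 0.0 (shut) to 1.0 (fully open); "gripper_force": force on a finger pad.
Only numpy, scipy, OpenCV 4.12 (cv2) and the standard library are available. Lean on these libraries where they do the work, as an engineer would, in place of code of your own. Each camera call takes 0.05 s, during which the arm holds its last target. There are 200 camera calls.

## Working session

There is one attempt and no reset: what is moved stays moved. The work goes in short steps, Python scripts to look and compute and a tool call to move; the robot and the scene stay as the last step left them, time stands still between calls to the robot, and variables do not carry over. Pictures are saved under pics/ and viewed, at most 10 in all, crops included, and the job is handed in when it is done.

Besides the shell and the picture viewer there is one more tool, called after "Call:" as name([rows], argument=value, ...), one row to a line, values as JSON. move_arm: Moves the arm, as the interface text tells. Its arguments: {"type":"object","properties":{"plan":{"type":"array"},"grip_force":{"type":"number"}},"required":["plan"]}

```bash
mkdir -p pics; cat > h.py <<'E'
from rig import *
import numpy as np, cv2
def pix2w(ci,u,v,d):
    K=np.array([[ci['fx'],0,ci['cx']],[0,ci['fy'],ci['cy']],[0,0,1]])
    p=cv2.undistortPoints(np.array([[[u,v]]],float),K,np.array(ci['D']))[0,0]
    return np.array(ci['position'])+np.array(ci['rotation'])@(d*np.array([p[0],-p[1],-1]))
def cloud(ci,depth):
    h,w=depth.shape
    K=np.array([[ci['fx'],0,ci['cx']],[0,ci['fy'],ci['cy']],[0,0,1]])
    g=np.stack(np.meshgrid(np.arange(w),np.arange(h)),-1).reshape(-1,1,2).astype(float)
    p=cv2.undistortPoints(g,K,np.array(ci['D']))[:,0].reshape(h,w,2)
    c=np.stack([p[...,0],-p[...,1],-np.ones((h,w))],-1)*depth[...,None]
    return c@np.array(ci['rotation']).T+np.array(ci['position'])
def save(n,im): cv2.imwrite(n,im[...,::-1])
E
python3 - <<'E'
from h import *
np.set_printoptions(precision=4,suppress=True)
for c in ['scene','top']:
    ci=camera_info(c); im,d=read_camera(c); np.savez(c,im=im,d=d)
    save(f'pics/{c}.png',cv2.resize(im,(800,600)))
    print(c,ci['position'],ci['fx'])
    for q in ['plate_1','clamp_handle','spindle','fixture','clamp_nose','gauge_block','clamp_arm']:
        print(q,[(np.round(r['xyz'],3).tolist(),round(r['confidence'],2)) for r in pinpoint(q,c)])
print(state())
E
```

```text
scene [0.1324 0.8714 0.5193] 415.12964905288845
plate_1 [([0.57, 0.291, 0.001], 0.92), ([0.436, -0.084, 0.0], 0.83), ([0.535, 0.081, 0.056], 0.82), ([0.436, 0.271, -0.001], 0.78), ([0.407, 0.164, -0.002], 0.68)]
clamp_handle [([0.46, 0.086, 0.091], 0.95), ([0.533, 0.087, 0.061], 0.31)]
spindle [([0.533, 0.085, 0.057], 0.51)]
fixture [([0.533, 0.085, -0.002], 0.65)]
clamp_nose [([0.647, 0.075, 0.089], 0.48)]
gauge_block [([0.617, 0.342, 0.0], 0.48)]
clamp_arm [([0.647, 0.073, 0.089], 0.88), ([0.436, 0.272, 0.002], 0.2)]
top [0.3207 0.1858 1.2003] 411.00279981498255
plate_1 [([0.406, 0.172, -0.002], 0.86), ([0.442, 0.277, -0.003], 0.8), ([0.392, 0.398, 0.001], 0.55), ([0.431, -0.08, -0.003], 0.49), ([0.529, 0.083, 0.061], 0.45)]
clamp_handle [([0.457, 0.09, 0.088], 0.62)]
spindle [([0.533, 0.079, 0.054], 0.61), ([0.457, 0.088, 0.091], 0.2)]
fixture [([0.537, 0.079, 0.001], 0.86)]
clamp_nose [([0.531, 0.081, 0.081], 0.96), ([0.534, 0.077, -0.002], 0.37)]
gauge_block [([0.614, 0.34, -0.002], 0.62), ([0.443, 0.277, 0.002], 0.55), ([0.647, 0.447, -0.001], 0.53)]
clamp_arm [([0.649, 0.071, 0.09], 0.92)]
{'clock': 0.8, 'joint_positions': array([-1.192 ,  0.0869,  0.1759,  1.6598,  0.    ,  1.5708]), 'joint_velocities': array([ 0.0005,  0.0006,  0.0009, -0.0009,  0.0005, -0.0001]), 'tau': array([  0.0004, -52.0054,  46.4832,   0.0014,   0.    ,  -0.    ]), 'tcp_pos': array([ 0.2034, -0.511 ,  0.2313]), 'orientation': array([[ 0.9291,  0.3698,  0.    ],
       [ 0.3698, -0.9291, -0.    ],
       [ 0.    ,  0.    , -1.    ]]), 'wrist_force': array([0.0777, 0.3895, 0.4298]), 'torque': array([-0.0125,  0.0189,  0.0098]), 'gripper_force': 0.0, 'width': 1.0014843374182025}
```

View pics/scene.png

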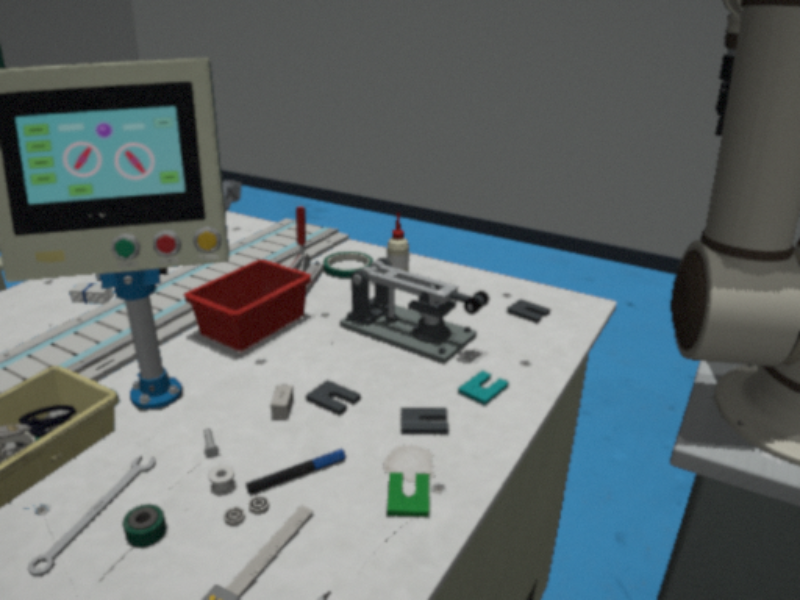

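View pics/top.png

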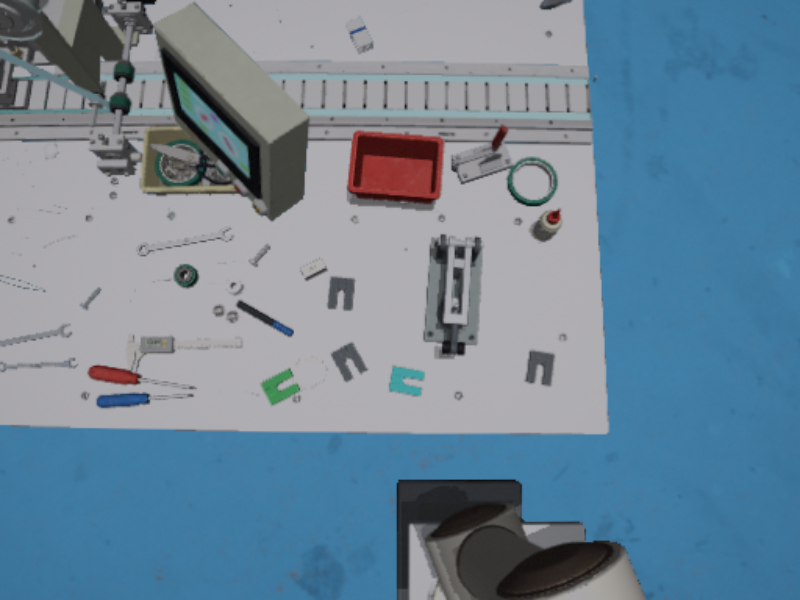

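The dark slotted plates in the top view are at (341,293), (349,362) and (540,368). The look-alikes are turquoise at (407,380) and green at (281,387). In the scene view the dark ones are at (333,396), (425,420) and (528,310). Plate_4 is on the spindle under the arm at (433,310).

```bash
python3 - <<'E'
from h import *
np.set_printoptions(precision=4,suppress=True)
z=np.load('top.npz'); im,d=z['im'],z['d']; P=cloud(camera_info('top'),d)
save('pics/topcrop.png',cv2.resize(im[165:275,165:365],None,fx=4,fy=4,interpolation=cv2.INTER_CUBIC))
i=im.astype(int); dark=(i.max(-1)<110)&(np.ptp(i,axis=-1)<25)
for c in [(.44,.277),(.406,.168),(.433,-.082)]:
    m=dark&(np.hypot(P[...,0]-c[0],P[...,1]-c[1])<.05)&(P[...,2]<.03)
    p=P[m]; r=cv2.minAreaRect((p[:,:2]*1000).astype(np.float32))
    print(c,m.sum(),'centroid',p.mean(0)*1000,'rect',r)
z=np.load('scene.npz'); im,d=z['im'],z['d']; P=cloud(camera_info('scene'),d)
# profile around spindle and plate_4
s=np.array([.533,.081]); 
m=(np.hypot(P[...,0]-s[0],P[...,1]-s[1])<.045)&(P[...,2]>.005)
print(np.histogram(P[m][:,2]*1000,bins=np.arange(4,110,3)))
save('pics/clampcrop.png',cv2.resize(im[165:235,210:320],None,fx=7,fy=7,interpolation=cv2.INTER_CUBIC))
E
```

```text
(0.44, 0.277) 231 centroid [443.5552 277.0337   9.5045] rect ((441.88323974609375, 276.0903625488281), (60.842735290527344, 43.78854751586914), 30.26972198486328)
(0.406, 0.168) 0 centroid [nan nan nan] rect ((0.0, 0.0), (0.0, 0.0), 0.0)
(0.433, -0.082) 248 centroid [435.9455 -81.2868   8.9637] rect ((434.2378845214844, -81.97468566894531), (44.22208023071289, 59.49242401123047), 81.30422973632812)
(array([  0,   0, 124, 132,  35,  89,  16,  18,  20,  27,  62,  10,   8,
         8,   1,   6,  12,   6,  33,  44,  55, 114,   5,   0,   0,   4,
        13,  47,  58,  66, 138,  88,   0,   0,   0]), array([  4,   7,  10,  13,  16,  19,  22,  25,  28,  31,  34,  37,  40,
        43,  46,  49,  52,  55,  58,  61,  64,  67,  70,  73,  76,  79,
        82,  85,  88,  91,  94,  97, 100, 103, 106, 109]))<stdin>:9: RuntimeWarning: Mean of empty slice.
  ret = um.true_divide(
```

View pics/clampcrop.png

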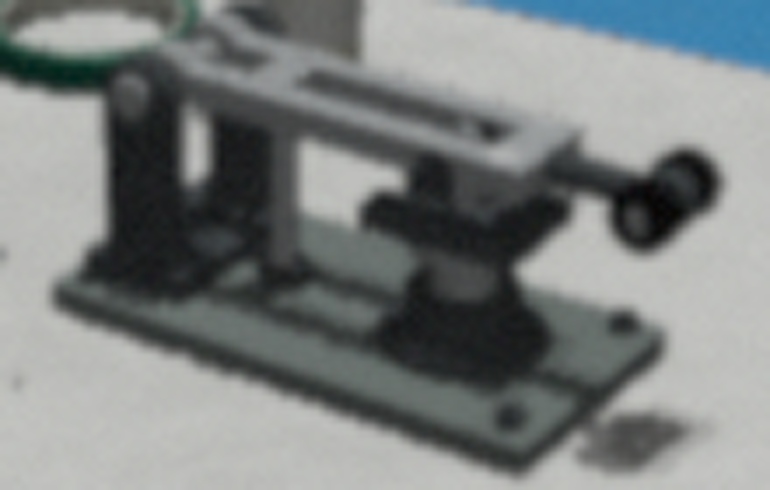

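View pics/topcrop.png

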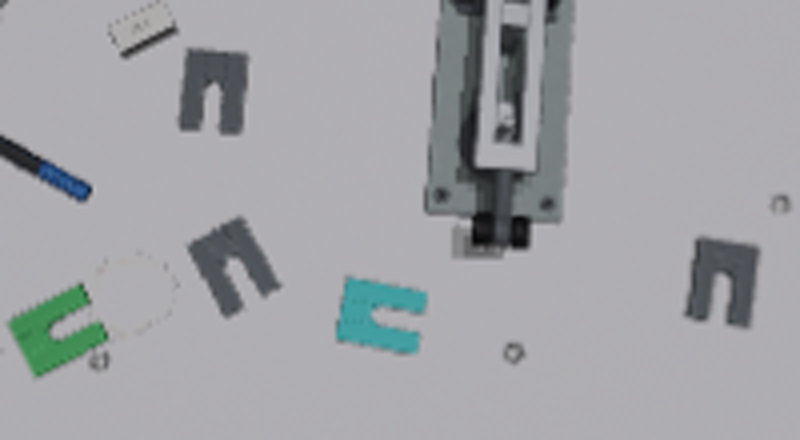

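The clamp crop shows plate_4 at (470,215) below the arm and the cross handle at (665,200), with a gap between the noses and the plate. The top crop confirms three dark plates, at (214,90), (235,265) and (722,282), all with slots facing the robot. Next I'll get the fixture's yaw and the plate height.

```bash
cat >> h.py <<'E'
def rel(target,yaw=None,s=None):
    """tool-frame shift (mm) to world target, and rz deg so tool x has given world yaw (tool down)"""
    s=s or state(); R=np.array(s['orientation']); 
    out=R.T@(np.array(target)-s['tcp_pos'])*1000
    rz=None
    if yaw is not None:
        cur=np.arctan2(R[1,0],R[0,0]); rz=-np.degrees((yaw-cur+np.pi/2)%np.pi-np.pi/2)
    print('shift mm',np.round(out,1),'rz',rz)
E
python3 - <<'E'
from h import *
np.set_printoptions(precision=4,suppress=True)
for c in ['top','scene']:
    z=np.load(c+'.npz'); im,d=z['im'],z['d']; P=cloud(camera_info(c),d)
    X,Y,Z=P[...,0],P[...,1],P[...,2]
    i=im.astype(int)
    box=(X>.49)&(X<.63)&(abs(Y-.08)<.04)
    m=box&(Z>.088)&(Z<.105)&(i.min(-1)>110)
    p=P[m]; mu=p.mean(0); w=np.linalg.svd(p[:,:2]-mu[:2])[2][0] if len(p)<4000 else 0
    print(c,'arm',len(p),mu,np.median(p[:,2]),'yaw',np.degrees(np.arctan2(w[1],w[0])), cv2.minAreaRect((p[:,:2]*1000).astype(np.float32)))
    m=(abs(X-.46)<.025)&(abs(Y-.088)<.035)&(Z>.07)&(Z<.115)&(i.max(-1)<70); p=P[m]
    print('handle',len(p),p.mean(0),p.min(0),p.max(0))
    # plate4 top
    m=(abs(X-.533)<.04)&(abs(Y-.081)<.035)&(Z>.06)&(Z<.076)&(i.max(-1)<90); p=P[m]
    print('p4',len(p),np.percentile(p[:,2],[5,25,50,75,95]))
    m=(X>.495)&(X<.6)&(abs(Y-.08)<.05)&(Z>.005)&(Z<.02); print('base plate',np.median(Z[m]))
    m=(X>.4)&(X<.5)&(abs(Y-.0)<.04); print('table',np.median(Z[m]))
E
python3 -c "
from h import *
rel([.459,.088,.2],np.radians(-4.5))"
```

```text
top arm 459 [0.5624 0.0802 0.0954] 0.09544436260629952 yaw 175.670920235295 ((565.927978515625, 79.79289245605469), (41.44502639770508, 129.80548095703125), 86.04652404785156)
handle 102 [0.4597 0.0897 0.0966] [0.4479 0.0687 0.0857] [0.484  0.1071 0.1032]
p4 42 [0.0623 0.0644 0.0657 0.0673 0.0689]
base plate 0.011684308805113508
table -0.000719412944763409
scene arm 285 [0.5591 0.0809 0.0969] 0.09697613999939775 yaw 175.5937856391551 ((563.3121337890625, 80.02174377441406), (42.3940544128418, 130.96139526367188), 85.74359893798828)
handle 143 [0.457  0.0953 0.0952] [0.4444 0.0732 0.0832] [0.4849 0.109  0.1026]
p4 216 [0.0611 0.0642 0.0672 0.0681 0.0692]
base plate 0.013054197415255153
table 0.0008559820411294661
shift mm [ 459.  -462.    31.3] rz 26.201626068287414
```

Call:
move_arm([
  {"x": 0.029, "y": -0.029, "claw": 0.085},
  {"x": 0.029, "y": -0.029},
  {"x": 0.029, "y": -0.029},
  {"x": 0.029, "y": -0.029},
  {"x": 0.029, "y": -0.029},
  {"x": 0.029, "y": -0.029},
  {"x": 0.029, "y": -0.029},
  {"x": 0.029, "y": -0.029},
], grip_force=60)

```text
$.plan[0]: bad value
```

Call:
move_arm([
  {"x": 0.029, "y": -0.029},
  {"x": 0.029, "y": -0.029},
  {"x": 0.029, "y": -0.029},
  {"x": 0.029, "y": -0.029},
  {"rz": 7},
  {"rz": 7},
  {"rz": 7},
  {"rz": 5},
])

```text
$.plan[0]: bad value
```

```bash
python3 -c "
from h import *
s=state(); print(s['tcp_pos'],s['clock'])
rel([.459,.088,.18],np.radians(-4.3))"
```

```text
[ 0.20337997 -0.51101924  0.23128746] 0.8
shift mm [ 459.  -462.    51.3] rz 26.001626068287415
```

Call:
move_arm([
  {"claw": 0.085, "x": 0.029, "y": -0.029, "z": 0, "rx": 0, "ry": 0, "rz": 0},
  {"claw": 0.085, "x": 0.029, "y": -0.029, "z": 0, "rx": 0, "ry": 0, "rz": 0},
  {"claw": 0.085, "x": 0.029, "y": -0.029, "z": 0, "rx": 0, "ry": 0, "rz": 0},
  {"claw": 0.085, "x": 0.029, "y": -0.029, "z": 0, "rx": 0, "ry": 0, "rz": 0},
  {"claw": 0.085, "x": 0.029, "y": -0.029, "z": 0, "rx": 0, "ry": 0, "rz": 0},
  {"claw": 0.085, "x": 0.029, "y": -0.029, "z": 0, "rx": 0, "ry": 0, "rz": 0},
  {"claw": 0.085, "x": 0.029, "y": -0.029, "z": 0, "rx": 0, "ry": 0, "rz": 0},
  {"claw": 0.085, "x": 0.029, "y": -0.029, "z": 0, "rx": 0, "ry": 0, "rz": 0},
], grip_force=60)

```text
clock: 1.47
tcp_pos: [0.3333, -0.2079, 0.2315]
orientation: [[0.929, 0.369, 0.001], [0.369, -0.929, -0.0], [0.001, 0.001, -1.0]]
wrist_force: [1.2, -0.6, -0.2]
width: 1.001
gripper_force: 0.0
```

Call:
move_arm([
  {"claw": 0.085, "x": 0.029, "y": -0.029, "z": 0, "rx": 0, "ry": 0, "rz": 0},
  {"claw": 0.085, "x": 0.029, "y": -0.029, "z": 0, "rx": 0, "ry": 0, "rz": 0},
  {"claw": 0.085, "x": 0.029, "y": -0.029, "z": 0, "rx": 0, "ry": 0, "rz": 0},
  {"claw": 0.085, "x": 0.029, "y": -0.029, "z": 0, "rx": 0, "ry": 0, "rz": 0},
  {"claw": 0.085, "x": 0, "y": 0, "z": 0, "rx": 0, "ry": 0, "rz": 7},
  {"claw": 0.085, "x": 0, "y": 0, "z": 0, "rx": 0, "ry": 0, "rz": 7},
  {"claw": 0.085, "x": 0, "y": 0, "z": 0, "rx": 0, "ry": 0, "rz": 7},
  {"claw": 0.085, "x": 0, "y": 0, "z": 0, "rx": 0, "ry": 0, "rz": 5},
])

```text
clock: 2.13
tcp_pos: [0.3981, -0.0584, 0.2313]
orientation: [[0.997, -0.08, 0.0], [-0.08, -0.997, -0.0], [0.0, 0.0, -1.0]]
wrist_force: [0.5, -0.7, 0.3]
width: 0.995
gripper_force: 0.0
```

```bash
python3 -c "
from h import *
s=state(); print(s['tcp_pos'],s['clock'])
rel([.459,.088,.18],np.radians(-4.3))"
```

```text
[ 0.39811544 -0.05842273  0.23133868] 2.1333
shift mm [  49.  -150.8   51.3] rz -0.2880178162247845
```

Call:
move_arm([
  {"claw": 0.085, "x": 0.0123, "y": -0.0377, "z": 0, "rx": 0, "ry": 0, "rz": 0},
  {"claw": 0.085, "x": 0.0123, "y": -0.0377, "z": 0, "rx": 0, "ry": 0, "rz": 0},
  {"claw": 0.085, "x": 0.0123, "y": -0.0377, "z": 0, "rx": 0, "ry": 0, "rz": 0},
  {"claw": 0.085, "x": 0.0123, "y": -0.0377, "z": 0, "rx": 0, "ry": 0, "rz": 0},
  {"claw": 0.085, "x": 0, "y": 0, "z": 0.025, "rx": 0, "ry": 0, "rz": 0},
  {"claw": 0.085, "x": 0, "y": 0, "z": 0.025, "rx": 0, "ry": 0, "rz": 0},
  {"claw": 0.085, "x": 0, "y": 0, "z": 0, "rx": 0, "ry": 0, "rz": 0},
  {"claw": 0.085, "x": 0, "y": 0, "z": 0, "rx": 0, "ry": 0, "rz": 0},
])

```text
clock: 2.8
tcp_pos: [0.4524, 0.0206, 0.1832]
orientation: [[1.0, 0.013, -0.003], [0.013, -0.998, 0.053], [-0.003, -0.053, -0.999]]
wrist_force: [0.6, -0.7, 0.1]
width: 0.996
gripper_force: 0.0
```

```bash
python3 - <<'E'
from h import *
np.set_printoptions(precision=4,suppress=True)
s=state(); ci=camera_info('wrist'); im,d=read_camera('wrist'); P=cloud(ci,d)
print(s['tcp_pos'],ci['position'])
print(pinpoint('clamp_handle','wrist'),search_frame('clamp_handle','wrist'))
X,Y,Z=P[...,0],P[...,1],P[...,2]
m=(abs(X-.46)<.03)&(abs(Y-.088)<.035)&(Z>.07)&(Z<.115)&(im.max(-1)<90); p=P[m]
if len(p): print('handle',len(p),np.median(p,0),np.percentile(p,2,0),np.percentile(p,98,0))
save('pics/w1.png',im)
E
```

```text
[0.4524 0.0206 0.1832] [0.5185 0.0158 0.3257]
[{'xyz': [0.4575, 0.0852, 0.0863], 'confidence': 0.88}] []
handle 2010 [0.462  0.0855 0.0971] [0.4475 0.0691 0.0882] [0.4882 0.1056 0.1016]
```

View pics/w1.png

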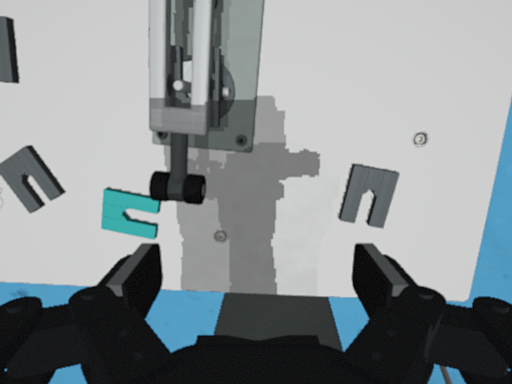

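The wrist picture shows the handle at (178,187) with clear flat ends, dark plates at (32,180) and (368,195), and turquoise at (130,213). The move fell short, so I'll check the state.

```bash
python3 -c "
from h import *
np.set_printoptions(precision=4,suppress=True)
s=state(); print(s['tcp_pos'],s['clock'],s['joint_positions'],s['joint_velocities'],s['orientation'])
rel([.4585,.088,.13],np.radians(-4.3))"
```

```text
[0.4537 0.0204 0.1854] 2.95 [ 0.0116 -0.1562 -0.1499  1.5755  0.0533  3.1406] [-0.0001  0.0002  0.0007 -0.005   0.001   0.0001] [[ 0.9999  0.0126  0.001 ]
 [ 0.0125 -0.9985  0.0533]
 [ 0.0016 -0.0533 -0.9986]]
shift mm [  5.6 -64.4  59. ] rz 5.016947461502143
```

Call:
move_arm([
  {"claw": 0.085, "x": 0, "y": 0, "z": 0, "rx": -3, "ry": 0, "rz": -5},
  {"claw": 0.085, "x": 0, "y": 0, "z": 0, "rx": 0, "ry": 0, "rz": -7},
  {"claw": 0.085, "x": 0, "y": 0, "z": 0, "rx": 0, "ry": 0, "rz": -7},
  {"claw": 0.085, "x": 0, "y": 0, "z": 0, "rx": 0, "ry": 0, "rz": -7},
  {"claw": 0.085, "x": 0, "y": 0, "z": 0, "rx": 0, "ry": 0, "rz": -7},
  {"claw": 0.085, "x": 0, "y": 0, "z": 0, "rx": 0, "ry": 0, "rz": -7},
  {"claw": 0.085, "x": 0, "y": 0, "z": 0, "rx": 0, "ry": 0, "rz": -7},
  {"claw": 0.085, "x": 0, "y": 0, "z": 0, "rx": 0, "ry": 0, "rz": -7},
])

```text
clock: 3.62
tcp_pos: [0.4537, 0.0204, 0.1853]
orientation: [[0.573, 0.82, 0.004], [0.82, -0.573, 0.001], [0.003, 0.003, -1.0]]
wrist_force: [0.2, 0.4, -0.2]
width: 0.995
gripper_force: 0.0
```

Call:
move_arm([
  {"claw": 0.085, "x": 0, "y": 0, "z": 0, "rx": 0, "ry": 0, "rz": -7},
  {"claw": 0.085, "x": 0, "y": 0, "z": 0, "rx": 0, "ry": 0, "rz": -7},
  {"claw": 0.085, "x": 0, "y": 0, "z": 0, "rx": 0, "ry": 0, "rz": -7},
  {"claw": 0.085, "x": 0, "y": 0, "z": 0, "rx": 0, "ry": 0, "rz": -7},
  {"claw": 0.085, "x": 0, "y": 0, "z": 0, "rx": 0, "ry": 0, "rz": -7},
  {"claw": 0.085, "x": 0, "y": 0, "z": 0, "rx": 0, "ry": 0, "rz": -7},
  {"claw": 0.085, "x": 0, "y": 0, "z": 0, "rx": 0, "ry": 0, "rz": -7},
  {"claw": 0.085, "x": 0, "y": 0, "z": 0, "rx": 0, "ry": 0, "rz": -7},
])

```text
clock: 4.28
tcp_pos: [0.4537, 0.0204, 0.1853]
orientation: [[-0.359, 0.933, 0.004], [0.933, 0.359, 0.001], [-0.0, 0.004, -1.0]]
wrist_force: [0.2, -0.5, 0.1]
width: 0.992
gripper_force: 0.0
```

Call:
move_arm([
  {"claw": 0.085, "x": 0, "y": 0, "z": 0, "rx": 0, "ry": 0, "rz": -7},
  {"claw": 0.085, "x": 0, "y": 0, "z": 0, "rx": 0, "ry": 0, "rz": -7},
  {"claw": 0.085, "x": 0, "y": 0, "z": 0, "rx": 0, "ry": 0, "rz": -7},
  {"claw": 0.085, "x": 0, "y": 0, "z": 0, "rx": 0, "ry": 0, "rz": -7},
  {"claw": 0.085, "x": 0, "y": 0, "z": 0, "rx": 0, "ry": 0, "rz": -7},
  {"claw": 0.085, "x": 0, "y": 0, "z": 0, "rx": 0, "ry": 0, "rz": -7},
  {"claw": 0.085, "x": 0, "y": 0, "z": 0, "rx": 0, "ry": 0, "rz": -7},
  {"claw": 0.085, "x": 0, "y": 0, "z": 0, "rx": 0, "ry": 0, "rz": -7},
])

```text
clock: 4.95
tcp_pos: [0.4537, 0.0204, 0.1853]
orientation: [[-0.975, 0.224, 0.004], [0.224, 0.975, 0.001], [-0.004, 0.002, -1.0]]
wrist_force: [-0.0, -0.5, 0.1]
width: 0.997
gripper_force: 0.0
```

```bash
cat >> h.py <<'E'
from scipy.spatial.transform import Rotation as Ro
def rel(target,yaw,s=None):
    """tool-frame shift (mm) and rotvec (deg) to world target, tool down, tool x at world yaw (rad)"""
    s=s or state(); R=np.array(s['orientation']); c,n=np.cos(yaw),np.sin(yaw)
    T=np.array([[c,n,0],[n,-c,0],[0,0,-1]])
    print('at',np.round(s['tcp_pos'],4),'t',s['clock'],'j1',round(s['joint_positions'][0],3),'j6',round(s['joint_positions'][5],3),'F',np.round(s['wrist_force'],1))
    print('  shift mm',np.round(R.T@(np.array(target)-s['tcp_pos'])*1000,1),'rot',np.round(np.degrees(Ro.from_matrix(R.T@T).as_rotvec()),2), 'shift after rot',np.round(T.T@(np.array(target)-s['tcp_pos'])*1000,1))
E
python3 -c "
from h import *
rel([.4585,.088,.13],np.pi-.075)"
```

```text
at [0.4537 0.0204 0.1853] t 4.95 j1 0.044 j6 0.27 F [-0.  -0.5  0.1]
  shift mm [10.7 66.8 55.4] rot [ 0.1   0.21 -8.65] shift after rot [ 0.3 67.7 55.3]
```

Call:
move_arm([
  {"claw": 0.085, "x": 0, "y": 0, "z": 0, "rx": 0, "ry": 0, "rz": -7},
  {"claw": 0.085, "x": 0, "y": 0, "z": 0, "rx": 0.1, "ry": 0.2, "rz": -1.6},
  {"claw": 0.085, "x": 0, "y": 0.034, "z": 0, "rx": 0, "ry": 0, "rz": 0},
  {"claw": 0.085, "x": 0, "y": 0.0337, "z": 0, "rx": 0, "ry": 0, "rz": 0},
  {"claw": 0.085, "x": 0, "y": 0, "z": 0.035, "rx": 0, "ry": 0, "rz": 0},
  {"claw": 0.085, "x": 0, "y": 0, "z": 0.035, "rx": 0, "ry": 0, "rz": 0},
  {"claw": 0.085, "x": 0, "y": 0, "z": 0, "rx": 0, "ry": 0, "rz": 0},
  {"claw": 0.085, "x": 0, "y": 0, "z": 0, "rx": 0, "ry": 0, "rz": 0},
])

```text
clock: 5.62
tcp_pos: [0.458, 0.0878, 0.114]
orientation: [[-0.997, 0.081, -0.003], [0.081, 0.997, -0.001], [0.003, -0.001, -1.0]]
wrist_force: [-0.0, 0.0, 1.1]
width: 0.995
gripper_force: 0.0
```

```bash
python3 - <<'E'
from h import *
np.set_printoptions(precision=4,suppress=True)
rel([.4585,.088,.068],np.pi-.075)
ci=camera_info('wrist'); im,d=read_camera('wrist'); P=cloud(ci,d)
print([r['xyz'] for r in pinpoint('clamp_handle','wrist')])
X,Y,Z=P[...,0],P[...,1],P[...,2]
m=(abs(X-.455)<.012)&(abs(Y-.088)<.035)&(Z>.07)&(Z<.115)&(im.max(-1)<90); p=P[m]
if len(p): print('handle',len(p),np.median(p,0),np.percentile(p,1,0),np.percentile(p,99,0))
E
```

```text
at [0.458  0.0878 0.114 ] t 5.6167 j1 0.189 j6 0.271 F [-0.   0.   1.1]
  shift mm [-0.6  0.2 46. ] rot [-0.05 -0.2  -0.38] shift after rot [-0.5  0.2 46. ]
[[0.4595, 0.0855, 0.0849]]
handle 2914 [0.4528 0.0886 0.0987] [0.4439 0.0701 0.0888] [0.4665 0.1075 0.1018]
```

Call:
move_arm([
  {"claw": 0.085, "x": 0, "y": 0, "z": 0.023, "rx": 0, "ry": 0, "rz": 0},
  {"claw": 0.085, "x": 0, "y": 0, "z": 0.023, "rx": 0, "ry": 0, "rz": 0},
  {"claw": 0.085, "x": 0, "y": 0, "z": 0, "rx": 0, "ry": 0, "rz": 0},
  {"claw": 0.02, "x": 0, "y": 0, "z": 0, "rx": 0, "ry": 0, "rz": 0},
  {"claw": 0.02, "x": 0, "y": 0, "z": 0, "rx": 0, "ry": 0, "rz": 0},
  {"claw": 0.02, "x": 0, "y": 0, "z": 0, "rx": 0, "ry": 0, "rz": 0},
  {"claw": 0.02, "x": 0, "y": 0, "z": 0, "rx": 0, "ry": 0, "rz": 0},
  {"claw": 0.02, "x": 0, "y": 0, "z": 0, "rx": 0, "ry": 0, "rz": 0},
])

```text
clock: 6.38
tcp_pos: [0.4594, 0.0866, 0.0699]
orientation: [[-0.997, 0.082, 0.001], [0.082, 0.997, -0.004], [-0.001, -0.003, -1.0]]
wrist_force: [-2.5, -10.7, 9.8]
width: 0.447
gripper_force: 59.6
```

```bash
python3 - <<'E'
from h import *
rel([.4585,.088,.068],np.pi-.075)
s=state();print(s['width'],s['gripper_force'])
# arc plan: 190 mm arc; tool x = -fixture x
th=np.linspace(0,1.66,25)
x=-190*np.cos(th);z=190*np.sin(th)
print('rows tool x',np.round(-np.diff(x),1).tolist(),'tool z',np.round(-np.diff(z),1).tolist())
E
```

```text
at [0.4594 0.0866 0.0699] t 6.3833 j1 0.189 j6 0.271 F [ -2.5 -10.7   9.8]
  shift mm [1.  1.3 1.9] rot [-0.2   0.06 -0.41] shift after rot [0.9 1.3 1.9]
0.4473961831386708 59.572468400001526
rows tool x [-0.5, -1.4, -2.3, -3.1, -4.0, -4.9, -5.7, -6.5, -7.3, -8.0, -8.7, -9.4, -10.0, -10.6, -11.1, -11.5, -11.9, -12.3, -12.6, -12.8, -13.0, -13.1, -13.1, -13.1] tool z [-13.1, -13.1, -12.9, -12.8, -12.5, -12.2, -11.8, -11.4, -10.9, -10.4, -9.8, -9.2, -8.5, -7.8, -7.1, -6.3, -5.5, -4.6, -3.8, -2.9, -2.0, -1.1, -0.2, 0.7]
```

Call:
move_arm([
  {"claw": 0.02, "x": -0.0005, "y": -0.001, "z": -0.0131, "rx": 0, "ry": 0, "rz": -0.4},
  {"claw": 0.02, "x": -0.0014, "y": 0, "z": -0.0131, "rx": 0, "ry": 0, "rz": 0},
  {"claw": 0.02, "x": -0.0023, "y": 0, "z": -0.0129, "rx": 0, "ry": 0, "rz": 0},
  {"claw": 0.02, "x": -0.0031, "y": 0, "z": -0.0128, "rx": 0, "ry": 0, "rz": 0},
  {"claw": 0.02, "x": -0.004, "y": 0, "z": -0.0125, "rx": 0, "ry": 0, "rz": 0},
  {"claw": 0.02, "x": -0.0049, "y": 0, "z": -0.0122, "rx": 0, "ry": 0, "rz": 0},
  {"claw": 0.02, "x": -0.0057, "y": 0, "z": -0.0118, "rx": 0, "ry": 0, "rz": 0},
  {"claw": 0.02, "x": -0.0065, "y": 0, "z": -0.0114, "rx": 0, "ry": 0, "rz": 0},
], grip_force=80)

```text
clock: 7.05
tcp_pos: [0.4868, 0.0845, 0.1688]
orientation: [[-0.997, 0.075, -0.002], [0.075, 0.997, -0.001], [0.002, -0.001, -1.0]]
wrist_force: [-1.3, -0.7, -1.3]
width: 0.44
gripper_force: 81.1
```

```bash
python3 - <<'E'
from h import *
s=state();print(s['width'],s['gripper_force'],s['orientation'])
rel([.648-.0,.074,.07+.19],np.pi-.075)
E
```

```text
0.4401773974732854 81.14328145980835 [[-0.99720252  0.07471827 -0.00207563]
 [ 0.07472064  0.99720391 -0.00109046]
 [ 0.00198835 -0.0012425  -0.99999725]]
at [0.4868 0.0845 0.1688] t 7.05 j1 0.172 j6 0.247 F [-1.3 -0.7 -1.3]
  shift mm [-161.4    1.4  -91.5] rot [-0.07 -0.11  0.01] shift after rot [-161.6    1.6  -91.2]
```

Works with low forces; continue the arc.

Call:
move_arm([
  {"claw": 0.02, "x": -0.0073, "y": 0, "z": -0.0109, "rx": 0, "ry": 0, "rz": 0},
  {"claw": 0.02, "x": -0.008, "y": 0, "z": -0.0104, "rx": 0, "ry": 0, "rz": 0},
  {"claw": 0.02, "x": -0.0087, "y": 0, "z": -0.0098, "rx": 0, "ry": 0, "rz": 0},
  {"claw": 0.02, "x": -0.0094, "y": 0, "z": -0.0092, "rx": 0, "ry": 0, "rz": 0},
  {"claw": 0.02, "x": -0.01, "y": 0, "z": -0.0085, "rx": 0, "ry": 0, "rz": 0},
  {"claw": 0.02, "x": -0.0106, "y": 0, "z": -0.0078, "rx": 0, "ry": 0, "rz": 0},
  {"claw": 0.02, "x": -0.0111, "y": 0, "z": -0.0071, "rx": 0, "ry": 0, "rz": 0},
  {"claw": 0.02, "x": -0.0115, "y": 0, "z": -0.0063, "rx": 0, "ry": 0, "rz": 0},
])

```text
clock: 7.72
tcp_pos: [0.5635, 0.0791, 0.2398]
orientation: [[-0.997, 0.075, -0.0], [0.075, 0.997, -0.0], [0.0, -0.0, -1.0]]
wrist_force: [-3.1, -0.5, 6.3]
width: 0.443
gripper_force: 82.1
```

```bash
python3 - <<'E'
from h import *
rel([.648-.0,.074,.07+.19],np.pi-.075)
s=state();print(s['joint_positions'])
E
```

```text
at [0.5635 0.0791 0.2398] t 7.7167 j1 0.14 j6 0.214 F [-3.1 -0.5  6.3]
  shift mm [-84.7   1.2 -20.2] rot [-0.02 -0.03  0.02] shift after rot [-84.7   1.2 -20.2]
[ 1.39597940e-01  1.37378319e-01  2.47649887e-01  1.68156864e+00
 -2.27960151e-04  2.14176057e-01]
```

Call:
move_arm([
  {"claw": 0.02, "x": -0.0119, "y": 0, "z": -0.0055, "rx": 0, "ry": 0, "rz": 0},
  {"claw": 0.02, "x": -0.0123, "y": 0, "z": -0.0046, "rx": 0, "ry": 0, "rz": 0},
  {"claw": 0.02, "x": -0.0126, "y": 0, "z": -0.0038, "rx": 0, "ry": 0, "rz": 0},
  {"claw": 0.02, "x": -0.0128, "y": 0, "z": -0.0029, "rx": 0, "ry": 0, "rz": 0},
  {"claw": 0.02, "x": -0.013, "y": 0, "z": -0.002, "rx": 0, "ry": 0, "rz": 0},
  {"claw": 0.02, "x": -0.0131, "y": 0, "z": -0.0011, "rx": 0, "ry": 0, "rz": 0},
  {"claw": 0.02, "x": -0.0131, "y": 0, "z": -0.0002, "rx": 0, "ry": 0, "rz": 0},
  {"claw": 0.02, "x": -0.0131, "y": 0, "z": 0.0007, "rx": 0, "ry": 0, "rz": 0},
])

```text
clock: 8.38
tcp_pos: [0.6661, 0.0718, 0.2594]
orientation: [[-0.997, 0.074, 0.002], [0.074, 0.997, 0.0], [-0.002, 0.0, -1.0]]
wrist_force: [-3.3, 0.4, 9.8]
width: 0.446
gripper_force: 82.4
```

```bash
python3 - <<'E'
from h import *
rel([.648+.017,.073,.26],np.pi-.075)
for c in ['scene','top']:
  read_camera(c); print([(r['xyz'],r['confidence']) for r in pinpoint('clamp_handle',c)], search_frame('clamp_handle',c)[:1])
E
```

```text
at [0.6661 0.0718 0.2594] t 8.3833 j1 0.107 j6 0.182 F [-3.3  0.4  9.8]
  shift mm [ 1.2  1.1 -0.6] rot [0.03 0.14 0.03] shift after rot [ 1.2  1.1 -0.6]
[([0.6634, 0.0702, 0.2813], 0.81), ([0.4361, 0.2713, 0.0028], 0.34)] [{'xyz': [0.653, 0.0753, 0.1837], 'confidence': 0.72}]
[([0.6642, 0.0722, 0.2815], 0.69)] [{'xyz': [0.6535, 0.0748, 0.209], 'confidence': 0.82}]
```

Call:
move_arm([
  {"claw": 0.085, "x": 0, "y": 0, "z": 0, "rx": 0, "ry": 0, "rz": 0},
  {"claw": 0.085, "x": 0, "y": 0, "z": 0, "rx": 0, "ry": 0, "rz": 0},
  {"claw": 0.085, "x": 0, "y": 0, "z": 0, "rx": 0, "ry": 0, "rz": 0},
  {"claw": 0.085, "x": 0, "y": 0, "z": -0.02, "rx": 0, "ry": 0, "rz": 0},
  {"claw": 0.085, "x": 0, "y": 0, "z": -0.02, "rx": 0, "ry": 0, "rz": 0},
  {"claw": 0.085, "x": 0.03, "y": 0, "z": 0, "rx": 0, "ry": 0, "rz": 0},
  {"claw": 0.085, "x": 0.035, "y": 0, "z": 0, "rx": 0, "ry": 0, "rz": 0},
  {"claw": 0.085, "x": 0.035, "y": 0, "z": 0, "rx": 0, "ry": 0, "rz": 0},
])

```text
clock: 9.35
tcp_pos: [0.5652, 0.0792, 0.2954]
orientation: [[-0.997, 0.075, -0.003], [0.075, 0.997, -0.0], [0.003, -0.001, -1.0]]
wrist_force: [0.1, 0.8, 1.6]
width: 0.994
gripper_force: 0.0
```

```bash
python3 - <<'E'
from h import *
np.set_printoptions(precision=4,suppress=True)
rel([.53,.082,.2],np.pi-.075)
ci=camera_info('wrist'); im,d=read_camera('wrist'); P=cloud(ci,d)
np.savez('w2',P=P,im=im)
for q in ['spindle','plate_4']: print(q,[(r['xyz'],r['confidence']) for r in pinpoint(q,'wrist')])
X,Y,Z=P[...,0],P[...,1],P[...,2]
for lo,hi,n in [(.058,.076,'p4'),(.078,.11,'stud')]:
    m=(abs(X-.533)<.045)&(abs(Y-.081)<.035)&(Z>lo)&(Z<hi)
    p=P[m]; print(n,len(p),np.median(p,0) if len(p) else '',np.percentile(p[:,2],[5,25,75,95]) if len(p) else '')
    if len(p)>10: print(cv2.minAreaRect((p[:,:2]*1000).astype(np.float32)))
m=(X>.48)&(X<.5)&(abs(Y-.083)<.04)&(Z<.03); print('base',np.median(Z[m]))
m=(X>.38)&(X<.46)&(abs(Y-.02)<.05); print('table',np.median(Z[m]))
read_camera('scene'); print([(r['xyz'],r['confidence']) for r in pinpoint('clamp_handle','scene')][:1])
save('pics/w2.png',im)
E
```

```text
at [0.5652 0.0792 0.2954] t 9.35 j1 0.139 j6 0.214 F [0.1 0.8 1.6]
  shift mm [35.   0.3 95.5] rot [-0.04 -0.19  0.01] shift after rot [35.3  0.2 95.4]
spindle [([0.5298, 0.0805, 0.0541], 0.65)]
plate_4 [([0.4049, 0.1668, 0.0027], 0.98), ([0.5366, 0.0797, 0.0577], 0.92), ([0.4315, -0.0798, 0.0022], 0.74), ([0.4412, 0.2712, -0.0023], 0.59), ([0.5713, 0.296, 0.0026], 0.56)]
p4 1772 [0.5253 0.0831 0.0669] [0.0655 0.0664 0.0674 0.0681]
((530.7010498046875, 82.48112487792969), (46.064361572265625, 59.46884536743164), 88.152587890625)
stud 61 [0.5302 0.0831 0.0939] [0.0878 0.0916 0.0948 0.0959]
((530.6500854492188, 83.3084487915039), (7.6225972175598145, 8.504639625549316), 85.63874816894531)
base 0.012428126469722522
table 1.1298811840199097e-05
[([0.6647, 0.0678, 0.2794], 0.71)]
```

View pics/w2.png

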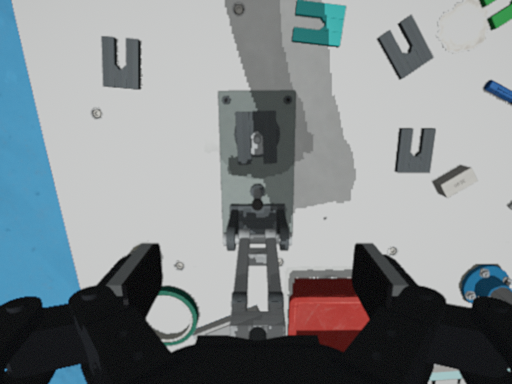

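The wrist view shows the arm upright, the stud at (257,140) in plate_4's slot (plate top about 66.5 mm, so the gap is about 21.5 mm and two more plates are needed), and dark plates at (121,63), (405,47) and (415,150). I'll take the right one first.

```bash
cat >> h.py <<'E'
def plate(P,im,c,r=.045):
    X,Y,Z=P[...,0],P[...,1],P[...,2]
    i=im.astype(int); m=(i.max(-1)<125)&(np.ptp(i,axis=-1)<25)&(np.hypot(X-c[0],Y-c[1])<r)&(Z>.0055)&(Z<.016)
    m=cv2.morphologyEx(m.astype(np.uint8),cv2.MORPH_OPEN,np.ones((3,3)))>0
    p=P[m]; (cx,cy),(w,h),a=cv2.minAreaRect((p[:,:2]*1000).astype(np.float32))
    if w<h: a+=90
    a=(a+90)%180-90   # long-axis world angle deg, (-90,90]
    cen=p[:,:2].mean(0)*1000-[cx,cy]  # points to the closed end
    print('plate',len(p),'c',np.round([cx,cy],1),'size',np.round([w,h],1),'angle',round(a,2),'z',np.median(p[:,2]),'closed dir',np.round(cen,1))
    return cx/1000,cy/1000,np.radians(a)
E
python3 - <<'E'
from h import *
z=np.load('w2.npz')
for c in [(.433,-.081),(.406,.168),(.442,.273)]:
    x,y,a=plate(z['P'],z['im'],c)
    rel([x,y,.12],a+np.pi)
E
```

```text
plate 1502 c [431.  -80.6] size [45.8 58.3] angle -8.96 z 0.009992149642193027 closed dir [2.1 0.5]
at [0.5657 0.0792 0.2971] t 9.6 j1 0.139 j6 0.213 F [-0.7  0.   0. ]
  shift mm [ 122.3 -169.3  177.2] rot [-0.02 -0.05  4.7 ] shift after rot [ 108.2 -178.8  177.1]
plate 0 c [0. 0.] size [0. 0.] angle 0.0 z nan closed dir [nan nan]
at [0.5657 0.0792 0.2971] t 9.6 j1 0.139 j6 0.213 F [-0.7  0.   0. ]
  shift mm [ 558.1 -120.9  177.6] rot [-0.01 -0.05 -4.26] shift after rot [565.7 -79.2 177.1]
plate 1561 c [439.  275.3] size [58.8 46.2] angle 30.28 z 0.010319786119920127 closed dir [1.8 0.5]
at [0.5657 0.0792 0.2971] t 9.6 j1 0.139 j6 0.213 F [-0.7  0.   0. ]
  shift mm [140.7 186.2 177.2] rot [  0.    -0.05 -34.54] shift after rot [ 10.5 233.2 177.1]h.py:37: RuntimeWarning: Mean of empty slice.
  cen=p[:,:2].mean(0)*1000-[cx,cy]  # points to the closed end
  ret = um.true_divide(
  return _methods._mean(a, axis=axis, dtype=dtype,
  ret = ret.dtype.type(ret / rcount)
```

Call:
move_arm([
  {"claw": 0.085, "x": 0, "y": 0, "z": 0, "rx": 0, "ry": 0, "rz": 4.7},
  {"claw": 0.085, "x": 0.018, "y": -0.0298, "z": 0.015, "rx": 0, "ry": 0, "rz": 0},
  {"claw": 0.085, "x": 0.018, "y": -0.0298, "z": 0.015, "rx": 0, "ry": 0, "rz": 0},
  {"claw": 0.085, "x": 0.018, "y": -0.0298, "z": 0.015, "rx": 0, "ry": 0, "rz": 0},
  {"claw": 0.085, "x": 0.018, "y": -0.0298, "z": 0.015, "rx": 0, "ry": 0, "rz": 0},
  {"claw": 0.085, "x": 0.018, "y": -0.0298, "z": 0.02, "rx": 0, "ry": 0, "rz": 0},
  {"claw": 0.085, "x": 0.018, "y": -0.0298, "z": 0.02, "rx": 0, "ry": 0, "rz": 0},
  {"claw": 0.085, "x": 0, "y": 0, "z": 0.035, "rx": 0, "ry": 0, "rz": 0},
])

```text
clock: 10.27
tcp_pos: [0.43, -0.0843, 0.1639]
orientation: [[-0.987, 0.159, 0.002], [0.159, 0.987, -0.002], [-0.002, -0.002, -1.0]]
wrist_force: [0.5, -0.2, 0.7]
width: 0.995
gripper_force: 0.0
```

```bash
python3 - <<'E'
from h import *
ci=camera_info('wrist'); im,d=read_camera('wrist'); P=cloud(ci,d)
x,y,a=plate(P,im,(.431,-.081)); rel([x,y,-.002],a+np.pi)
save('pics/w3.png',im)
E
```

```text
plate 2405 c [429.7 -81.5] size [46.  59.7] angle -9.37 z 0.010099940597720292 closed dir [1.7 0. ]
at [ 0.4282 -0.0825  0.1551] t 10.3167 j1 -0.19 j6 -0.029 F [ 0.9  0.  -6.8]
  shift mm [ -2.6   1.4 157.1] rot [-0.04 -0.47  0.19] shift after rot [ -1.3   1.2 157.1]
```

View pics/w3.png

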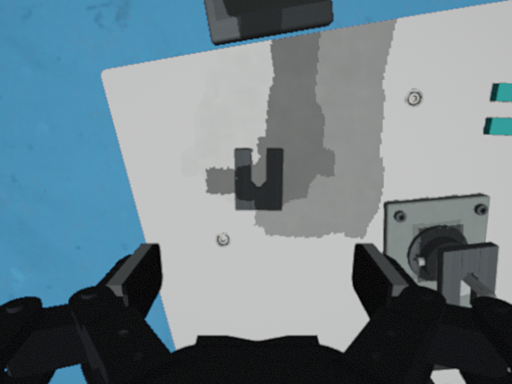

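The close crop confirms a dark steel plate at (259,180), with its slot towards the robot and nothing around it. I'll descend and grip.

Call:
move_arm([
  {"claw": 0.07, "x": -0.002, "y": 0.0015, "z": 0.036, "rx": 0, "ry": -0.4, "rz": 0.2},
  {"claw": 0.07, "x": 0, "y": 0, "z": 0.036, "rx": 0, "ry": 0, "rz": 0},
  {"claw": 0.07, "x": 0, "y": 0, "z": 0.036, "rx": 0, "ry": 0, "rz": 0},
  {"claw": 0.07, "x": 0, "y": 0, "z": 0.024, "rx": 0, "ry": 0, "rz": 0},
  {"claw": 0.07, "x": 0, "y": 0, "z": 0.012, "rx": 0, "ry": 0, "rz": 0},
  {"claw": 0.07, "x": 0, "y": 0, "z": 0.008, "rx": 0, "ry": 0, "rz": 0},
  {"claw": 0.07, "x": 0, "y": 0, "z": 0, "rx": 0, "ry": 0, "rz": 0},
  {"claw": 0.07, "x": 0, "y": 0, "z": 0, "rx": 0, "ry": 0, "rz": 0},
])

```text
clock: 10.98
tcp_pos: [0.4345, -0.0798, 0.0112]
orientation: [[-0.987, 0.159, 0.006], [0.159, 0.987, -0.002], [-0.006, -0.001, -1.0]]
wrist_force: [-0.1, 1.0, 0.2]
width: 0.819
gripper_force: 0.0
```

```bash
python3 - <<'E'
from h import *
rel([.4305,-.081,-.001],np.radians(-9.2)+np.pi)
E
```

```text
at [ 0.4345 -0.0798  0.0112] t 10.9833 j1 -0.181 j6 -0.021 F [-0.1  1.   0.2]
  shift mm [ 3.8 -1.9 12.2] rot [-0.03  0.36  0.04] shift after rot [ 3.7 -1.9 12.2]
```

Call:
move_arm([
  {"claw": 0.07, "x": 0.0038, "y": -0.0018, "z": 0.006, "rx": 0, "ry": 0.4, "rz": 0},
  {"claw": 0.07, "x": 0, "y": 0, "z": 0.0055, "rx": 0, "ry": 0, "rz": 0},
  {"claw": 0.07, "x": 0, "y": 0, "z": 0, "rx": 0, "ry": 0, "rz": 0},
  {"claw": 0.03, "x": 0, "y": 0, "z": 0, "rx": 0, "ry": 0, "rz": 0},
  {"claw": 0.03, "x": 0, "y": 0, "z": 0, "rx": 0, "ry": 0, "rz": 0},
  {"claw": 0.03, "x": 0, "y": 0, "z": 0, "rx": 0, "ry": 0, "rz": 0},
  {"claw": 0.03, "x": 0, "y": 0, "z": 0, "rx": 0, "ry": 0, "rz": 0},
  {"claw": 0.03, "x": 0, "y": 0, "z": 0, "rx": 0, "ry": 0, "rz": 0},
], grip_force=60)

```text
clock: 11.65
tcp_pos: [0.4298, -0.0809, -0.0008]
orientation: [[-0.987, 0.159, -0.001], [0.159, 0.987, -0.001], [0.001, -0.001, -1.0]]
wrist_force: [-1.7, 0.0, 5.6]
width: 0.513
gripper_force: 61.9
```

```bash
python3 - <<'E'
from h import *
s=state();print(s['width'],s['gripper_force'])
rel([.533,.0825,.13],np.pi-.075)
E
```

```text
0.5134184301961463 61.92628026008606
at [ 0.4298 -0.0809 -0.0008] t 11.65 j1 -0.186 j6 -0.026 F [-1.7  0.   5.6]
  shift mm [ -75.8  177.7 -131. ] rot [-0.04 -0.04 -4.87] shift after rot [ -90.7  170.7 -130.8]
```

Call:
move_arm([
  {"claw": 0.03, "x": 0, "y": 0, "z": -0.02, "rx": 0, "ry": 0, "rz": 0},
  {"claw": 0.03, "x": 0, "y": 0, "z": -0.04, "rx": 0, "ry": 0, "rz": 0},
  {"claw": 0.03, "x": 0, "y": 0, "z": -0.04, "rx": 0, "ry": 0, "rz": -2.4},
  {"claw": 0.03, "x": 0, "y": 0, "z": -0.04, "rx": 0, "ry": 0, "rz": -2.5},
  {"claw": 0.03, "x": -0.016, "y": 0.03, "z": 0, "rx": 0, "ry": 0, "rz": 0},
  {"claw": 0.03, "x": -0.0187, "y": 0.0352, "z": 0, "rx": 0, "ry": 0, "rz": 0},
  {"claw": 0.03, "x": -0.0187, "y": 0.0352, "z": 0, "rx": 0, "ry": 0, "rz": 0},
  {"claw": 0.03, "x": -0.0187, "y": 0.0352, "z": 0, "rx": 0, "ry": 0, "rz": 0},
])

```text
clock: 12.32
tcp_pos: [0.5124, 0.0505, 0.1385]
orientation: [[-0.997, 0.075, -0.001], [0.075, 0.997, -0.0], [0.001, -0.0, -1.0]]
wrist_force: [1.0, -0.7, -0.5]
width: 0.518
gripper_force: 61.8
```

Call:
move_arm([
  {"claw": 0.03, "x": -0.0186, "y": 0.0351, "z": 0, "rx": 0, "ry": 0, "rz": 0},
  {"claw": 0.03, "x": 0, "y": 0, "z": 0.015, "rx": 0, "ry": 0, "rz": 0},
  {"claw": 0.03, "x": 0, "y": 0, "z": 0, "rx": 0, "ry": 0, "rz": 0},
  {"claw": 0.03, "x": 0, "y": 0, "z": 0, "rx": 0, "ry": 0, "rz": 0},
  {"claw": 0.03, "x": 0, "y": 0, "z": 0, "rx": 0, "ry": 0, "rz": 0},
  {"claw": 0.03, "x": 0, "y": 0, "z": 0, "rx": 0, "ry": 0, "rz": 0},
  {"claw": 0.03, "x": 0, "y": 0, "z": 0, "rx": 0, "ry": 0, "rz": 0},
  {"claw": 0.03, "x": 0, "y": 0, "z": 0, "rx": 0, "ry": 0, "rz": 0},
])

```text
clock: 12.98
tcp_pos: [0.5328, 0.082, 0.1239]
orientation: [[-0.997, 0.076, -0.001], [0.076, 0.997, -0.0], [0.001, -0.0, -1.0]]
wrist_force: [-0.7, -0.0, -1.0]
width: 0.516
gripper_force: 61.8
```

```bash
python3 - <<'E'
from h import *
np.set_printoptions(precision=4,suppress=True)
rel([.533,.0825,.066],np.pi-.075)
ci=camera_info('wrist'); im,d=read_camera('wrist'); P=cloud(ci,d)
np.savez('w4',P=P,im=im); save('pics/w4.png',im)
s=state(); R=s['orientation']; Q=(P-s['tcp_pos'])@R*1000   # tool frame mm
m=(abs(Q[...,0])<45)&(abs(Q[...,1])<28)&(Q[...,2]>-16)&(Q[...,2]<4)
p=Q[m]; print('inhand',len(p),np.percentile(p,[2,50,98],axis=0) if len(p) else '')
m=(abs(P[...,0]-.531)<.04)&(abs(P[...,1]-.082)<.03)&(P[...,2]>.085)&(P[...,2]<.1)
p=P[m]; print('stud',len(p),p.mean(0) if len(p) else '')
E
```

```text
at [0.5328 0.082  0.1239] t 12.9833 j1 0.153 j6 0.228 F [-0.7 -0.  -1. ]
  shift mm [-0.2  0.6 57.9] rot [-0.01 -0.05 -0.03] shift after rot [-0.2  0.6 57.9]
inhand 10721 [[-29.5488 -20.5912 -12.7686]
 [ -1.9568   1.4651 -11.0484]
 [ 28.7934  23.8368  -4.6371]]
stud 220 [0.5294 0.0833 0.0926]
```

View pics/w4.png

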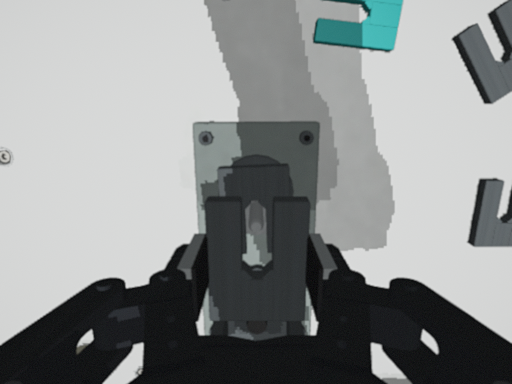

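The view shows the held plate's slot at (257,235) in line with the stud at (256,220). I'll lower it now.

Call:
move_arm([
  {"claw": 0.03, "x": 0.001, "y": 0, "z": 0.012, "rx": 0, "ry": 0, "rz": 0},
  {"claw": 0.03, "x": 0, "y": 0, "z": 0.01, "rx": 0, "ry": 0, "rz": 0},
  {"claw": 0.03, "x": 0, "y": 0, "z": 0.01, "rx": 0, "ry": 0, "rz": 0},
  {"claw": 0.03, "x": 0, "y": 0, "z": 0.01, "rx": 0, "ry": 0, "rz": 0},
  {"claw": 0.03, "x": 0, "y": 0, "z": 0.008, "rx": 0, "ry": 0, "rz": 0},
  {"claw": 0.03, "x": 0, "y": 0, "z": 0.004, "rx": 0, "ry": 0, "rz": 0},
  {"claw": 0.03, "x": 0, "y": 0, "z": 0.002, "rx": 0, "ry": 0, "rz": 0},
  {"claw": 0.03, "x": 0, "y": 0, "z": 0, "rx": 0, "ry": 0, "rz": 0},
])

```text
clock: 13.7
tcp_pos: [0.5314, 0.0827, 0.0669]
orientation: [[-0.997, 0.074, -0.002], [0.074, 0.997, -0.0], [0.002, -0.001, -1.0]]
wrist_force: [-0.0, -0.1, -0.9]
width: 0.516
gripper_force: 61.9
```

```bash
python3 - <<'E'
from h import *
rel([.533,.0825,.066],np.pi-.075)
E
```

```text
at [0.5314 0.0827 0.0669] t 13.7 j1 0.154 j6 0.229 F [-0.  -0.1 -0.9]
  shift mm [-1.6 -0.1  0.9] rot [-0.03 -0.14  0.03] shift after rot [-1.6 -0.1  0.9]
```

Call:
move_arm([
  {"claw": 0.03, "x": 0, "y": 0, "z": 0.0006, "rx": 0, "ry": 0, "rz": 0},
  {"claw": 0.03, "x": 0, "y": 0, "z": 0.0006, "rx": 0, "ry": 0, "rz": 0},
  {"claw": 0.03, "x": 0, "y": 0, "z": 0, "rx": 0, "ry": 0, "rz": 0},
  {"claw": 0.07, "x": 0, "y": 0, "z": 0, "rx": 0, "ry": 0, "rz": 0},
  {"claw": 0.07, "x": 0, "y": 0, "z": 0, "rx": 0, "ry": 0, "rz": 0},
  {"claw": 0.07, "x": 0, "y": 0, "z": 0, "rx": 0, "ry": 0, "rz": 0},
  {"claw": 0.07, "x": 0, "y": 0, "z": -0.02, "rx": 0, "ry": 0, "rz": 0},
  {"claw": 0.07, "x": 0, "y": 0, "z": -0.035, "rx": 0, "ry": 0, "rz": 0},
])

```text
clock: 14.37
tcp_pos: [0.5297, 0.0824, 0.1181]
orientation: [[-0.997, 0.074, -0.008], [0.074, 0.997, -0.001], [0.008, -0.002, -1.0]]
wrist_force: [-0.1, -0.9, -0.1]
width: 0.817
gripper_force: 0.0
```

Call:
move_arm([
  {"claw": 0.085, "x": 0, "y": 0, "z": -0.035, "rx": 0, "ry": 0, "rz": 0},
  {"claw": 0.085, "x": 0, "y": 0, "z": -0.035, "rx": 0, "ry": 0, "rz": 0},
  {"claw": 0.085, "x": 0.02, "y": 0, "z": -0.02, "rx": 0, "ry": 0, "rz": 0},
  {"claw": 0.085, "x": 0, "y": 0, "z": 0, "rx": 0, "ry": 0, "rz": 0},
  {"claw": 0.085, "x": 0, "y": 0, "z": 0, "rx": 0, "ry": 0, "rz": 0},
  {"claw": 0.085, "x": 0, "y": 0, "z": 0, "rx": 0, "ry": 0, "rz": 0},
  {"claw": 0.085, "x": 0, "y": 0, "z": 0, "rx": 0, "ry": 0, "rz": 0},
  {"claw": 0.085, "x": 0, "y": 0, "z": 0, "rx": 0, "ry": 0, "rz": 0},
])

```text
clock: 15.03
tcp_pos: [0.5118, 0.0841, 0.2096]
orientation: [[-0.997, 0.074, -0.004], [0.074, 0.997, -0.001], [0.004, -0.001, -1.0]]
wrist_force: [0.1, -0.3, 0.2]
width: 0.993
gripper_force: 0.0
```

```bash
cat >> h.py <<'E'
def stack(P,lo,hi):
    m=(abs(P[...,0]-.533)<.045)&(abs(P[...,1]-.081)<.035)&(P[...,2]>lo)&(P[...,2]<hi)
    p=P[m]; print('stack',len(p),np.percentile(p[:,2],[5,50,95]),cv2.minAreaRect((p[:,:2]*1000).astype(np.float32)))
E
python3 - <<'E'
from h import *
np.set_printoptions(precision=4,suppress=True)
ci=camera_info('wrist'); im,d=read_camera('wrist'); P=cloud(ci,d)
stack(P,.071,.083); stack(P,.088,.1)
m=(P[...,0]>.48)&(P[...,0]<.495)&(abs(P[...,1]-.083)<.04)&(P[...,2]<.03); print('base',np.median(P[...,2][m]))
x,y,a=plate(P,im,(.439,.275)); rel([x,y,.16],a+np.pi)
read_camera('scene'); print([(r['xyz'],r['confidence']) for r in pinpoint('clamp_handle','scene')][:1])
E
```

```text
stack 2708 [0.0755 0.077  0.0781] ((532.3421630859375, 84.509521484375), (46.00383377075195, 59.61132049560547), 85.7743148803711)
stack 87 [0.0893 0.0937 0.0957] ((530.6920166015625, 83.21281433105469), (8.167236328125, 8.272814750671387), 25.055627822875977)
base 0.012244685704844827
plate 2278 c [438.5 275.5] size [59.5 47.3] angle 30.5 z 0.010258961419976564 closed dir [1.9 0.1]
at [0.5118 0.0841 0.2098] t 15.0833 j1 0.163 j6 0.237 F [-0.5  0.1  0.1]
  shift mm [ 87.1 185.4  50. ] rot [  0.02  -0.22 -34.77] shift after rot [-34.  202.1  49.8]
[]
```

Call:
move_arm([
  {"claw": 0.085, "x": 0, "y": 0, "z": 0, "rx": 0, "ry": 0, "rz": -7},
  {"claw": 0.085, "x": 0, "y": 0, "z": 0, "rx": 0, "ry": 0, "rz": -7},
  {"claw": 0.085, "x": 0, "y": 0, "z": 0, "rx": 0, "ry": 0, "rz": -7},
  {"claw": 0.085, "x": 0, "y": 0, "z": 0, "rx": 0, "ry": -0.2, "rz": -7},
  {"claw": 0.085, "x": 0, "y": 0, "z": 0, "rx": 0, "ry": 0, "rz": -6.8},
  {"claw": 0.085, "x": -0.0057, "y": 0.0337, "z": 0, "rx": 0, "ry": 0, "rz": 0},
  {"claw": 0.085, "x": -0.0057, "y": 0.0337, "z": 0, "rx": 0, "ry": 0, "rz": 0},
  {"claw": 0.085, "x": -0.0057, "y": 0.0337, "z": 0, "rx": 0, "ry": 0, "rz": 0},
])

```text
clock: 15.85
tcp_pos: [0.4749, 0.1806, 0.2107]
orientation: [[-0.862, -0.507, 0.001], [-0.507, 0.862, 0.001], [-0.001, 0.0, -1.0]]
wrist_force: [0.7, -0.7, -0.4]
width: 0.995
gripper_force: 0.0
```

Call:
move_arm([
  {"claw": 0.085, "x": -0.0057, "y": 0.0337, "z": 0.01, "rx": 0, "ry": 0, "rz": 0},
  {"claw": 0.085, "x": -0.0057, "y": 0.0337, "z": 0.01, "rx": 0, "ry": 0, "rz": 0},
  {"claw": 0.085, "x": -0.0056, "y": 0.0336, "z": 0.01, "rx": 0, "ry": 0, "rz": 0},
  {"claw": 0.07, "x": 0, "y": 0, "z": 0.02, "rx": 0, "ry": 0, "rz": 0},
  {"claw": 0.07, "x": 0, "y": 0, "z": 0, "rx": 0, "ry": 0, "rz": 0},
  {"claw": 0.07, "x": 0, "y": 0, "z": 0, "rx": 0, "ry": 0, "rz": 0},
  {"claw": 0.07, "x": 0, "y": 0, "z": 0, "rx": 0, "ry": 0, "rz": 0},
  {"claw": 0.07, "x": 0, "y": 0, "z": 0, "rx": 0, "ry": 0, "rz": 0},
])

```text
clock: 16.52
tcp_pos: [0.4395, 0.2751, 0.1623]
orientation: [[-0.862, -0.507, 0.003], [-0.507, 0.862, 0.002], [-0.003, 0.0, -1.0]]
wrist_force: [0.4, 0.8, -0.0]
width: 0.82
gripper_force: 0.0
```

```bash
python3 - <<'E'
from h import *
np.set_printoptions(precision=4,suppress=True)
ci=camera_info('wrist'); im,d=read_camera('wrist'); P=cloud(ci,d)
x,y,a=plate(P,im,(.4385,.2755)); rel([x,y,-.001],a+np.pi)
# bracket height check (true 101) in earlier wrist view w2
P=np.load('w2.npz')['P']; m=(P[...,0]>.60)&(P[...,0]<.70)&(abs(P[...,1]-.075)<.05)&(P[...,2]>.085)&(P[...,2]<.12)
print(np.histogram(P[m][:,2]*1000,bins=np.arange(85,121,2)))
E
```

```text
plate 2421 c [438.5 275.7] size [59.3 45.9] angle 30.58 z 0.010139417119212901 closed dir [1.5 1.3]
at [0.4395 0.2751 0.1623] t 16.5667 j1 0.559 j6 0.028 F [1.4 0.3 0.5]
  shift mm [  1.1   1.  163.3] rot [ 0.01  0.18 -0.13] shift after rot [  0.6   1.  163.3]
(array([ 29,  20,  69, 106, 207, 183, 152, 183,  56,  22,  13,  21,  19,
        17,  21,  21,  22]), array([ 85,  87,  89,  91,  93,  95,  97,  99, 101, 103, 105, 107, 109,
       111, 113, 115, 117, 119]))
```

Call:
move_arm([
  {"claw": 0.07, "x": 0.0008, "y": 0.001, "z": 0.036, "rx": 0, "ry": 0.2, "rz": -0.1},
  {"claw": 0.07, "x": 0, "y": 0, "z": 0.036, "rx": 0, "ry": 0, "rz": 0},
  {"claw": 0.07, "x": 0, "y": 0, "z": 0.036, "rx": 0, "ry": 0, "rz": 0},
  {"claw": 0.07, "x": 0, "y": 0, "z": 0.03, "rx": 0, "ry": 0, "rz": 0},
  {"claw": 0.07, "x": 0, "y": 0, "z": 0.012, "rx": 0, "ry": 0, "rz": 0},
  {"claw": 0.07, "x": 0, "y": 0, "z": 0.005, "rx": 0, "ry": 0, "rz": 0},
  {"claw": 0.07, "x": 0, "y": 0, "z": 0, "rx": 0, "ry": 0, "rz": 0},
  {"claw": 0.07, "x": 0, "y": 0, "z": 0, "rx": 0, "ry": 0, "rz": 0},
])

```text
clock: 17.23
tcp_pos: [0.4385, 0.2765, 0.0081]
orientation: [[-0.861, -0.509, 0.0], [-0.509, 0.861, 0.0], [-0.001, 0.0, -1.0]]
wrist_force: [-0.3, -0.5, 0.8]
width: 0.821
gripper_force: 0.0
```

```bash
python3 - <<'E'
from h import *
rel([.4385,.2757,-.001],np.radians(30.55)+np.pi)
E
```

```text
at [0.4385 0.2765 0.0081] t 17.2333 j1 0.562 j6 0.028 F [-0.3 -0.5  0.8]
  shift mm [ 0.4 -0.7  9.1] rot [0.01 0.03 0.06] shift after rot [ 0.4 -0.7  9.1]
```

Call:
move_arm([
  {"claw": 0.07, "x": 0.0004, "y": -0.0006, "z": 0.006, "rx": 0, "ry": 0, "rz": 0},
  {"claw": 0.07, "x": 0, "y": 0, "z": 0.003, "rx": 0, "ry": 0, "rz": 0},
  {"claw": 0.07, "x": 0, "y": 0, "z": 0, "rx": 0, "ry": 0, "rz": 0},
  {"claw": 0.03, "x": 0, "y": 0, "z": 0, "rx": 0, "ry": 0, "rz": 0},
  {"claw": 0.03, "x": 0, "y": 0, "z": 0, "rx": 0, "ry": 0, "rz": 0},
  {"claw": 0.03, "x": 0, "y": 0, "z": 0, "rx": 0, "ry": 0, "rz": 0},
  {"claw": 0.03, "x": 0, "y": 0, "z": 0, "rx": 0, "ry": 0, "rz": 0},
  {"claw": 0.03, "x": 0, "y": 0, "z": 0, "rx": 0, "ry": 0, "rz": 0},
])

```text
clock: 17.9
tcp_pos: [0.4378, 0.2756, -0.0019]
orientation: [[-0.86, -0.51, -0.0], [-0.51, 0.86, -0.0], [0.0, 0.0, -1.0]]
wrist_force: [-1.0, -0.7, 6.0]
width: 0.518
gripper_force: 65.6
```

Call:
move_arm([
  {"claw": 0.03, "x": 0, "y": 0, "z": -0.02, "rx": 0, "ry": 0, "rz": 0},
  {"claw": 0.03, "x": 0, "y": 0, "z": -0.04, "rx": 0, "ry": 0, "rz": 0},
  {"claw": 0.03, "x": 0, "y": 0, "z": -0.04, "rx": 0, "ry": 0, "rz": 0},
  {"claw": 0.03, "x": 0, "y": 0, "z": -0.04, "rx": 0, "ry": 0, "rz": 7},
  {"claw": 0.03, "x": 0, "y": 0, "z": 0, "rx": 0, "ry": 0, "rz": 7},
  {"claw": 0.03, "x": 0, "y": 0, "z": 0, "rx": 0, "ry": 0, "rz": 7},
  {"claw": 0.03, "x": 0, "y": 0, "z": 0, "rx": 0, "ry": 0, "rz": 7},
  {"claw": 0.03, "x": 0, "y": 0, "z": 0, "rx": 0, "ry": 0, "rz": 6.8},
])

```text
clock: 18.57
tcp_pos: [0.4375, 0.2755, 0.1372]
orientation: [[-0.997, 0.079, -0.002], [0.079, 0.997, -0.001], [0.002, -0.001, -1.0]]
wrist_force: [0.2, -0.5, -0.9]
width: 0.517
gripper_force: 61.9
```

```bash
python3 - <<'E'
from h import *
rel([.5318,.0827,.125],np.pi-.075)
print(state()['width'])
E
```

```text
at [0.4375 0.2755 0.1372] t 18.5667 j1 0.562 j6 0.641 F [ 0.2 -0.5 -0.9]
  shift mm [-109.1 -184.8   12.2] rot [-0.05 -0.09 -0.22] shift after rot [-108.4 -185.2   12.2]
0.5173318780464244
```

Call:
move_arm([
  {"claw": 0.03, "x": -0.0181, "y": -0.0309, "z": 0, "rx": 0, "ry": 0, "rz": -0.2},
  {"claw": 0.03, "x": -0.0181, "y": -0.0309, "z": 0, "rx": 0, "ry": 0, "rz": 0},
  {"claw": 0.03, "x": -0.0181, "y": -0.0309, "z": 0, "rx": 0, "ry": 0, "rz": 0},
  {"claw": 0.03, "x": -0.0181, "y": -0.0309, "z": 0, "rx": 0, "ry": 0, "rz": 0},
  {"claw": 0.03, "x": -0.0181, "y": -0.0309, "z": 0, "rx": 0, "ry": 0, "rz": 0},
  {"claw": 0.03, "x": -0.018, "y": -0.0308, "z": 0.012, "rx": 0, "ry": 0, "rz": 0},
  {"claw": 0.03, "x": 0, "y": 0, "z": 0, "rx": 0, "ry": 0, "rz": 0},
  {"claw": 0.03, "x": 0, "y": 0, "z": 0, "rx": 0, "ry": 0, "rz": 0},
])

```text
clock: 19.23
tcp_pos: [0.5328, 0.0814, 0.1241]
orientation: [[-0.997, 0.072, -0.004], [0.072, 0.997, -0.001], [0.003, -0.001, -1.0]]
wrist_force: [-0.8, 0.6, -1.6]
width: 0.52
gripper_force: 62.0
```

```bash
cat > chk.py <<'E'
from h import *
np.set_printoptions(precision=4,suppress=True)
rel([.5318,.0827,.075],np.pi-.075)
ci=camera_info('wrist'); s=state(); im,d=read_camera('wrist'); P=cloud(ci,d)
save('pics/w5.png',im)
R=s['orientation']; Q=(P-s['tcp_pos'])@R*1000
m=(abs(Q[...,0])<40)&(abs(Q[...,1])<28)&(Q[...,2]>-14)&(Q[...,2]<-8)
p=Q[m]; print('inhand',np.percentile(p,[2,50,98],axis=0))
m=m&(Q[...,0]>12)&(Q[...,0]<26)
y=np.sort(Q[m][:,1]); g=np.diff(y); k=g.argmax(); print('slot y edges',y[k],y[k+1])
m=(abs(P[...,0]-.531)<.03)&(abs(P[...,1]-.082)<.02)&(P[...,2]>.083)&(P[...,2]<.1)
print('stud tool frame',np.percentile(Q[m],[2,50,98],axis=0))
E
python3 chk.py
```

```text
at [0.5328 0.0814 0.1241] t 19.2333 j1 0.152 j6 0.224 F [-0.8  0.6 -1.6]
  shift mm [ 1.   1.3 49.1] rot [-0.07 -0.2   0.15] shift after rot [ 1.1  1.2 49.1]
inhand [[-28.7107 -20.3927 -13.3344]
 [ -1.8303   1.5719 -12.1101]
 [ 29.4664  23.875   -9.794 ]]
slot y edges -5.175573021432508 8.730763580610748
stud tool frame [[-0.5457 -2.5505 28.4097]
 [ 3.8774  1.5011 30.8407]
 [ 6.3374  5.6119 40.285 ]]
```

Call:
move_arm([
  {"claw": 0.03, "x": 0.001, "y": 0, "z": 0.01, "rx": 0, "ry": -0.2, "rz": 0.1},
  {"claw": 0.03, "x": 0, "y": 0, "z": 0.01, "rx": 0, "ry": 0, "rz": 0},
  {"claw": 0.03, "x": 0, "y": 0, "z": 0.01, "rx": 0, "ry": 0, "rz": 0},
  {"claw": 0.03, "x": 0, "y": 0, "z": 0.008, "rx": 0, "ry": 0, "rz": 0},
  {"claw": 0.03, "x": 0, "y": 0, "z": 0.006, "rx": 0, "ry": 0, "rz": 0},
  {"claw": 0.03, "x": 0, "y": 0, "z": 0.003, "rx": 0, "ry": 0, "rz": 0},
  {"claw": 0.03, "x": 0, "y": 0, "z": 0.001, "rx": 0, "ry": 0, "rz": 0},
  {"claw": 0.03, "x": 0, "y": 0, "z": 0, "rx": 0, "ry": 0, "rz": 0},
])

```text
clock: 19.95
tcp_pos: [0.5318, 0.0831, 0.077]
orientation: [[-0.997, 0.071, 0.002], [0.071, 0.997, -0.001], [-0.002, -0.001, -1.0]]
wrist_force: [-0.5, 0.6, -1.6]
width: 0.52
gripper_force: 62.0
```

```bash
python3 - <<'E'
from h import *
rel([.5318,.0817,.075],np.pi-.075)
E
```

```text
at [0.5318 0.0831 0.077 ] t 19.95 j1 0.156 j6 0.227 F [-0.5  0.6 -1.6]
  shift mm [-0.1 -1.4  2. ] rot [-0.06  0.1   0.24] shift after rot [-0.1 -1.4  2. ]
```

Call:
move_arm([
  {"claw": 0.03, "x": 0, "y": -0.001, "z": 0.001, "rx": 0, "ry": 0, "rz": 0},
  {"claw": 0.03, "x": 0, "y": 0, "z": 0.0009, "rx": 0, "ry": 0, "rz": 0},
  {"claw": 0.03, "x": 0, "y": 0, "z": 0, "rx": 0, "ry": 0, "rz": 0},
  {"claw": 0.07, "x": 0, "y": 0, "z": 0, "rx": 0, "ry": 0, "rz": 0},
  {"claw": 0.07, "x": 0, "y": 0, "z": 0, "rx": 0, "ry": 0, "rz": 0},
  {"claw": 0.07, "x": 0, "y": 0, "z": 0, "rx": 0, "ry": 0, "rz": 0},
  {"claw": 0.07, "x": 0, "y": 0, "z": -0.02, "rx": 0, "ry": 0, "rz": 0},
  {"claw": 0.07, "x": 0, "y": 0, "z": -0.035, "rx": 0, "ry": 0, "rz": 0},
])

```text
clock: 20.62
tcp_pos: [0.5298, 0.0818, 0.1273]
orientation: [[-0.997, 0.071, -0.004], [0.071, 0.997, -0.002], [0.004, -0.002, -1.0]]
wrist_force: [0.1, 0.4, 0.7]
width: 0.82
gripper_force: 0.0
```

Call:
move_arm([
  {"claw": 0.085, "x": 0, "y": 0, "z": -0.04, "rx": 0, "ry": 0, "rz": 0},
  {"claw": 0.085, "x": 0, "y": 0, "z": -0.04, "rx": 0, "ry": 0, "rz": 0},
  {"claw": 0.085, "x": 0, "y": 0, "z": -0.04, "rx": 0, "ry": 0, "rz": 0},
  {"claw": 0.085, "x": 0, "y": 0, "z": -0.03, "rx": 0, "ry": 0, "rz": 0},
  {"claw": 0.085, "x": 0, "y": 0, "z": -0.015, "rx": 0, "ry": 0, "rz": 0},
  {"claw": 0.085, "x": 0, "y": 0, "z": 0, "rx": 0, "ry": 0, "rz": 0},
  {"claw": 0.085, "x": 0, "y": 0, "z": 0, "rx": 0, "ry": 0, "rz": 0},
  {"claw": 0.085, "x": 0, "y": 0, "z": 0, "rx": 0, "ry": 0, "rz": 0},
])

```text
clock: 21.28
tcp_pos: [0.5313, 0.0823, 0.294]
orientation: [[-0.997, 0.071, 0.0], [0.071, 0.997, -0.001], [-0.001, -0.001, -1.0]]
wrist_force: [-0.2, 0.1, 0.1]
width: 0.996
gripper_force: 0.0
```

```bash
python3 - <<'E'
from h import *
np.set_printoptions(precision=4,suppress=True)
rel([.6661,.0718,.2994],np.pi-.075)
ci=camera_info('wrist'); im,d=read_camera('wrist'); P=cloud(ci,d); save('pics/w6.png',im)
stack(P,.0825,.0895); stack(P,.0915,.1)
print([(r['xyz'],r['confidence']) for r in pinpoint('clamp_handle','wrist')][:2])
read_camera('top'); print([(r['xyz'],r['confidence']) for r in pinpoint('clamp_handle','top')][:2])
E
```

```text
at [0.5313 0.0823 0.294 ] t 21.2833 j1 0.154 j6 0.225 F [-0.2  0.1  0.1]
  shift mm [-135.2   -0.9   -5.3] rot [-0.07  0.03  0.23] shift after rot [-135.2   -0.4   -5.4]
stack 1860 [0.0856 0.0869 0.0881] ((532.1879272460938, 83.6430892944336), (46.051170349121094, 60.34552001953125), 86.08101654052734)
stack 43 [0.0921 0.0945 0.0958] ((530.43212890625, 83.31562042236328), (6.558509349822998, 6.732030391693115), 85.71050262451172)
[]
[]
```

View pics/w6.png

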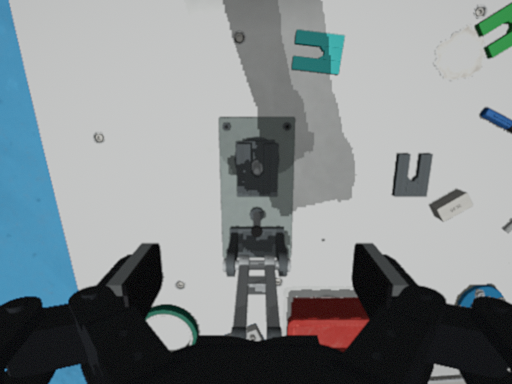

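The view shows the stack on the stud at (257,167), aligned with the arm (top 87 mm, stud poking through). The spare dark plate lies at (412,175). Next I'll go back to the handle.

Call:
move_arm([
  {"claw": 0.085, "x": -0.03, "y": 0, "z": -0.005, "rx": 0, "ry": 0, "rz": 0.2},
  {"claw": 0.085, "x": -0.035, "y": -0.0005, "z": 0, "rx": 0, "ry": 0, "rz": 0},
  {"claw": 0.085, "x": -0.035, "y": 0, "z": 0, "rx": 0, "ry": 0, "rz": 0},
  {"claw": 0.085, "x": -0.025, "y": 0, "z": 0, "rx": 0, "ry": 0, "rz": 0},
  {"claw": 0.085, "x": -0.01, "y": 0, "z": 0, "rx": 0, "ry": 0, "rz": 0},
  {"claw": 0.085, "x": 0, "y": 0, "z": 0, "rx": 0, "ry": 0, "rz": 0},
  {"claw": 0.085, "x": 0, "y": 0, "z": 0, "rx": 0, "ry": 0, "rz": 0},
  {"claw": 0.085, "x": 0, "y": 0, "z": 0, "rx": 0, "ry": 0, "rz": 0},
])

```text
clock: 22.15
tcp_pos: [0.6653, 0.0719, 0.3005]
orientation: [[-0.997, 0.074, 0.001], [0.074, 0.997, -0.001], [-0.001, -0.001, -1.0]]
wrist_force: [0.7, 0.2, 0.3]
width: 0.995
gripper_force: 0.0
```

```bash
python3 - <<'E'
from h import *
rel([.6661,.0722,.2594],np.pi-.075)
E
```

```text
at [0.6653 0.0719 0.3005] t 22.15 j1 0.108 j6 0.183 F [0.7 0.2 0.3]
  shift mm [-0.7  0.4 41.1] rot [-0.06  0.08  0.04] shift after rot [-0.8  0.3 41.1]
```

Call:
move_arm([
  {"claw": 0.085, "x": -0.0007, "y": 0.0004, "z": 0.02, "rx": 0, "ry": 0, "rz": 0},
  {"claw": 0.085, "x": 0, "y": 0, "z": 0.021, "rx": 0, "ry": 0, "rz": 0},
  {"claw": 0.02, "x": 0, "y": 0, "z": 0, "rx": 0, "ry": 0, "rz": 0},
  {"claw": 0.02, "x": 0, "y": 0, "z": 0, "rx": 0, "ry": 0, "rz": 0},
  {"claw": 0.02, "x": 0, "y": 0, "z": 0, "rx": 0, "ry": 0, "rz": 0},
  {"claw": 0.02, "x": 0, "y": 0, "z": 0, "rx": 0, "ry": 0, "rz": 0},
  {"claw": 0.02, "x": 0, "y": 0, "z": 0, "rx": 0, "ry": 0, "rz": 0},
  {"claw": 0.02, "x": 0, "y": 0, "z": 0, "rx": 0, "ry": 0, "rz": 0},
], grip_force=100)

```text
clock: 22.82
tcp_pos: [0.6669, 0.0718, 0.2622]
orientation: [[-0.997, 0.075, 0.005], [0.075, 0.997, -0.001], [-0.005, -0.001, -1.0]]
wrist_force: [-2.6, -2.3, 8.6]
width: 0.436
gripper_force: 101.3
```

```bash
python3 - <<'E'
from h import *
rel([.6661,.0722,.2594],np.pi-.075); s=state(); print(s['width'],s['gripper_force'])
E
```

```text
at [0.6669 0.0718 0.2622] t 22.8167 j1 0.108 j6 0.183 F [-2.6 -2.3  8.6]
  shift mm [0.8 0.3 2.8] rot [-0.06  0.29  0.02] shift after rot [0.8 0.3 2.8]
0.4362257946572416 101.33673906326294
```

Call:
move_arm([
  {"claw": 0.02, "x": 0.0131, "y": 0, "z": -0.0007, "rx": 0, "ry": 0, "rz": 0},
  {"claw": 0.02, "x": 0.0131, "y": 0, "z": 0.0002, "rx": 0, "ry": 0, "rz": 0},
  {"claw": 0.02, "x": 0.0131, "y": 0, "z": 0.0011, "rx": 0, "ry": 0, "rz": 0},
  {"claw": 0.02, "x": 0.013, "y": 0, "z": 0.002, "rx": 0, "ry": 0, "rz": 0},
  {"claw": 0.02, "x": 0.0128, "y": 0, "z": 0.0029, "rx": 0, "ry": 0, "rz": 0},
  {"claw": 0.02, "x": 0.0126, "y": 0, "z": 0.0038, "rx": 0, "ry": 0, "rz": 0},
  {"claw": 0.02, "x": 0.0123, "y": 0, "z": 0.0046, "rx": 0, "ry": 0, "rz": 0},
  {"claw": 0.02, "x": 0.0119, "y": 0, "z": 0.0055, "rx": 0, "ry": 0, "rz": 0},
])

```text
clock: 23.48
tcp_pos: [0.5647, 0.0791, 0.2426]
orientation: [[-0.997, 0.075, 0.005], [0.075, 0.997, -0.002], [-0.005, -0.002, -1.0]]
wrist_force: [-5.2, -4.5, 7.2]
width: 0.439
gripper_force: 101.5
```

```bash
python3 - <<'E'
from h import *
rel([.5635,.0791,.2398+.002],np.pi-.075); s=state(); print(s['width'],s['gripper_force'])
E
```

```text
at [0.5647 0.0791 0.2426] t 23.4833 j1 0.141 j6 0.215 F [-5.2 -4.5  7.2]
  shift mm [ 1.2 -0.1  0.8] rot [-0.09  0.3   0.01] shift after rot [ 1.2 -0.1  0.8]
0.4389657501405185 101.50458812713623
```

Call:
move_arm([
  {"claw": 0.02, "x": 0.0115, "y": 0, "z": 0.0063, "rx": 0, "ry": 0, "rz": 0},
  {"claw": 0.02, "x": 0.0111, "y": 0, "z": 0.0071, "rx": 0, "ry": 0, "rz": 0},
  {"claw": 0.02, "x": 0.0106, "y": 0, "z": 0.0078, "rx": 0, "ry": 0, "rz": 0},
  {"claw": 0.02, "x": 0.01, "y": 0, "z": 0.0085, "rx": 0, "ry": 0, "rz": 0},
  {"claw": 0.02, "x": 0.0094, "y": 0, "z": 0.0092, "rx": 0, "ry": 0, "rz": 0},
  {"claw": 0.02, "x": 0.0087, "y": 0, "z": 0.0098, "rx": 0, "ry": 0, "rz": 0},
  {"claw": 0.02, "x": 0.008, "y": 0, "z": 0.0104, "rx": 0, "ry": 0, "rz": 0},
  {"claw": 0.02, "x": 0.0073, "y": 0, "z": 0.0109, "rx": 0, "ry": 0, "rz": 0},
])

```text
clock: 24.15
tcp_pos: [0.4876, 0.0846, 0.171]
orientation: [[-0.997, 0.075, 0.001], [0.075, 0.997, -0.003], [-0.002, -0.003, -1.0]]
wrist_force: [-6.9, -6.0, 2.0]
width: 0.438
gripper_force: 100.9
```

```bash
python3 - <<'E'
from h import *
rel([.4868,.0845,.1688+.003],np.pi-.075); s=state(); print(s['width'],s['gripper_force'])
th=np.linspace(.553,.10,9); print(np.diff(190*np.cos(th)),np.diff(190*np.sin(th)))
E
```

```text
at [0.4876 0.0846 0.171 ] t 24.15 j1 0.173 j6 0.248 F [-6.9 -6.   2. ]
  shift mm [ 0.8 -0.1 -0.8] rot [-0.14  0.09  0.01] shift after rot [ 0.8 -0.1 -0.8]
0.4384169547112432 100.94220042228699
[5.38879583 4.85324793 4.30214277 3.73724695 3.16037126 2.57336489
 1.97810952 1.37651324] [ -9.31024467  -9.60030004  -9.85958133 -10.08725739 -10.2825984
 -10.4449782  -10.57387626 -10.6688794 ]
```

Call:
move_arm([
  {"claw": 0.02, "x": 0.0054, "y": 0, "z": 0.0093, "rx": 0, "ry": 0, "rz": 0},
  {"claw": 0.02, "x": 0.0049, "y": 0, "z": 0.0096, "rx": 0, "ry": 0, "rz": 0},
  {"claw": 0.02, "x": 0.0043, "y": 0, "z": 0.0099, "rx": 0, "ry": 0, "rz": 0},
  {"claw": 0.02, "x": 0.0037, "y": 0, "z": 0.0101, "rx": 0, "ry": 0, "rz": 0},
  {"claw": 0.02, "x": 0.0032, "y": 0, "z": 0.0103, "rx": 0, "ry": 0, "rz": 0},
  {"claw": 0.02, "x": 0.0026, "y": 0, "z": 0.0104, "rx": 0, "ry": 0, "rz": 0},
  {"claw": 0.02, "x": 0.002, "y": 0, "z": 0.0106, "rx": 0, "ry": 0, "rz": 0},
  {"claw": 0.02, "x": 0.0014, "y": 0, "z": 0.0086, "rx": 0, "ry": 0, "rz": 0},
], grip_force=110)

```text
clock: 24.82
tcp_pos: [0.4612, 0.0864, 0.0909]
orientation: [[-0.997, 0.075, 0.001], [0.075, 0.997, -0.003], [-0.001, -0.003, -1.0]]
wrist_force: [-1.0, -6.2, -1.0]
width: 0.436
gripper_force: 110.5
```

Call:
move_arm([
  {"claw": 0.02, "x": 0.0002, "y": 0, "z": 0.002, "rx": 0, "ry": 0, "rz": 0},
  {"claw": 0.02, "x": 0.0001, "y": 0, "z": 0.001, "rx": 0, "ry": 0, "rz": 0},
  {"claw": 0.02, "x": 0, "y": 0, "z": 0, "rx": 0, "ry": 0, "rz": 0},
  {"claw": 0.02, "x": 0, "y": 0, "z": 0, "rx": 0, "ry": 0, "rz": 0},
  {"claw": 0.02, "x": 0, "y": 0, "z": 0, "rx": 0, "ry": 0, "rz": 0},
  {"claw": 0.02, "x": 0, "y": 0, "z": 0, "rx": 0, "ry": 0, "rz": 0},
  {"claw": 0.02, "x": 0, "y": 0, "z": 0, "rx": 0, "ry": 0, "rz": 0},
  {"claw": 0.02, "x": 0, "y": 0, "z": 0, "rx": 0, "ry": 0, "rz": 0},
])

```text
clock: 25.48
tcp_pos: [0.461, 0.0864, 0.0885]
orientation: [[-0.997, 0.075, 0.001], [0.075, 0.997, -0.003], [-0.001, -0.003, -1.0]]
wrist_force: [-3.4, -6.2, -1.6]
width: 0.436
gripper_force: 110.4
```

```bash
python3 - <<'E'
from h import *
rel([.46,.0866,.087],np.pi-.075); s=state(); print(s['width'],s['gripper_force'])
E
```

```text
at [0.461  0.0864 0.0885] t 25.4833 j1 0.187 j6 0.262 F [-3.4 -6.2 -1.6]
  shift mm [1.  0.1 1.5] rot [-0.17  0.07 -0.  ] shift after rot [1.  0.1 1.5]
0.43560669459374485 110.39776682853699
```

Near contact. Lower in small steps and watch the force.

Call:
move_arm([
  {"claw": 0.02, "x": 0.0001, "y": 0, "z": 0.001, "rx": 0, "ry": 0, "rz": 0},
  {"claw": 0.02, "x": 0, "y": 0, "z": 0.001, "rx": 0, "ry": 0, "rz": 0},
  {"claw": 0.02, "x": 0, "y": 0, "z": 0.001, "rx": 0, "ry": 0, "rz": 0},
  {"claw": 0.02, "x": 0, "y": 0, "z": 0, "rx": 0, "ry": 0, "rz": 0},
  {"claw": 0.02, "x": 0, "y": 0, "z": 0, "rx": 0, "ry": 0, "rz": 0},
  {"claw": 0.02, "x": 0, "y": 0, "z": 0, "rx": 0, "ry": 0, "rz": 0},
  {"claw": 0.02, "x": 0, "y": 0, "z": 0, "rx": 0, "ry": 0, "rz": 0},
  {"claw": 0.02, "x": 0, "y": 0, "z": 0, "rx": 0, "ry": 0, "rz": 0},
])

```text
clock: 26.15
tcp_pos: [0.461, 0.0865, 0.0871]
orientation: [[-0.997, 0.075, 0.002], [0.075, 0.997, -0.003], [-0.002, -0.003, -1.0]]
wrist_force: [-10.3, -7.4, 12.4]
width: 0.437
gripper_force: 112.3
```

Call:
move_arm([
  {"claw": 0.02, "x": 0.0005, "y": 0, "z": 0.001, "rx": 0, "ry": 0, "rz": 0},
  {"claw": 0.02, "x": 0.0005, "y": 0, "z": 0.001, "rx": 0, "ry": 0, "rz": 0},
  {"claw": 0.02, "x": 0, "y": 0, "z": 0.0005, "rx": 0, "ry": 0, "rz": 0},
  {"claw": 0.02, "x": 0, "y": 0, "z": 0, "rx": 0, "ry": 0, "rz": 0},
  {"claw": 0.02, "x": 0, "y": 0, "z": 0, "rx": 0, "ry": 0, "rz": 0},
  {"claw": 0.02, "x": 0, "y": 0, "z": 0, "rx": 0, "ry": 0, "rz": 0},
  {"claw": 0.02, "x": 0, "y": 0, "z": 0, "rx": 0, "ry": 0, "rz": 0},
  {"claw": 0.02, "x": 0, "y": 0, "z": 0, "rx": 0, "ry": 0, "rz": 0},
])

```text
clock: 26.82
tcp_pos: [0.4611, 0.0865, 0.0867]
orientation: [[-0.997, 0.075, 0.006], [0.075, 0.997, -0.003], [-0.006, -0.002, -1.0]]
wrist_force: [-12.7, -9.9, 27.1]
width: 0.439
gripper_force: 113.9
```

```bash
python3 - <<'E'
from h import *
im,d=read_camera('scene'); s=state(); print(s['tcp_pos'],s['wrist_force'],s['gripper_force'])
save('pics/end.png',cv2.resize(im[140:260,190:350],None,fx=5,fy=5,interpolation=cv2.INTER_CUBIC))
E
```

```text
[0.46102785 0.0865196  0.08665578] [-11.80639004  -8.8030594   27.03051528] 113.87172102928162
```

View pics/end.png

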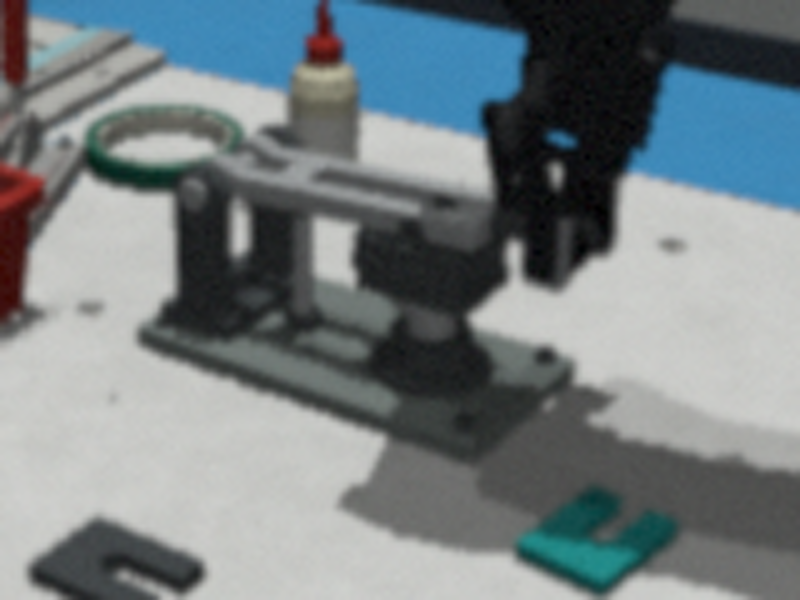

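The picture shows the arm's noses resting on the three-plate stack at (430,260), with the fingers on the handle at (560,240) pressing with about 27 N, well clear of the plates. I'm handing it in.

```bash
python3 -c "
from rig import *
print(finish_job())"
```

```text
the job is handed in; nothing more can be done
None
```

I added two plates to the spindle, making three in all. The arm's noses now bite on the stack about 9 mm above where the shut arm would hold them, and the gripper is still on the handle, pressing down with about 27 N, ready for you to lock.

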